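Load the indexing table of a training station

ROBOT

A 6-joint arm with a two-finger parallel gripper is mounted at the origin on the work surface. World frame = base frame: x ahead of the robot, y to its left, z up, the work surface at z = 0. Lengths are in mm, angles in rad, forces in N, time in s.
With the tool pointing down it reaches from about 400 to 925 mm from the base axis. Payload 12.5 kg.
Tool frame: the origin (TCP) lies on the mounting face of the last link; the fingertips stand 190 mm ahead of it and the grasp point (between the pads) lies 171 mm ahead of it; x points along the fingers, y is the direction in which the jaws open and shut, and the axes are right-handed (so a half turn about x gives the same grasp; the last joint's range is limited). The gripper opens to 95 mm and grips with 3 to 60 N. Pads are 20 mm wide; open, the fingers measure 119 mm over their backs; the gripper's body (75 mm by 180 mm) begins 59 mm behind the grasp point.
Start: joints at [-1.298, 0.491, 1.559, -0, 1.092, -0.106], TCP at [231.148, -580.686, 404.761] pointing down, gripper open.
Joint ranges: [-3.1, 3.1], [-0.84, 2.19], [0.05, 2.79], [-1.13, 4.28], [0.06, 2.93], [-2.69, 2.69]. Speed limits (rad/s): [2.22, 2.22, 2.79, 3.14, 3.14, 3.14].

INTERFACE

Orientations are given as [roll, pitch, yaw] about the fixed x, y, z axes, in that order (R = Rz(yaw) Ry(pitch) Rx(roll)).
In Python, from cell import env, eyes gives the robot as it stands. The module is installed in compiled form; this text tells all that it offers.
- The arm moves only by the tool jog_arm, never from a script. Its argument "deltas" is one flat list of numbers, 7 for each row, row after row: the shift along the tool's x, y, z in mm, then the turn, a rotation vector about the tool's x, y, z in rad, then the opening, from 0 (shut) to 1 (fully open). A call has 1 to 10 rows; each row shifts and turns the pose as measured when the row begins, along the tool's axes as they then stand; what a row does not reach is not made up. A row lasts 1/8 s, in which the tool goes at most 62.5 mm and 10.7 degrees, less where a joint would pass 70% of its speed; a pose out of reach is approached as far as the arm can. A call is refused whole if a number of a shift passes 62.5 or a number of a turn 0.188, either way. A call with a gripper value outside its range is refused whole. The fingers move at their own pace and stop on an object; the grip force is fixed at half the most. Time passes only in rows, so rows that do not move let the fingers close. It gives the time, the measured TCP pose, the force and the opening at its end, in the units of the state.
- env.state(): the state, without advancing time (a new reading comes with each control period).
- eyes.read_camera(name): name is "scene" or "top"; returns a dict with "image" (480x640x3 uint8, red, green, blue), "fovy" (degrees; the focal length in pixels is half the picture's height over the tangent of half this angle, whatever the lens; pixels are square), "cx", "cy" (the principal point, pixels), "world_from_camera" (4x4, takes a point from camera to world coordinates). Camera axes: x right, y up, looking along -z (the intrinsics and any distortion apply to the point x, -y, -z); pixel columns grow to the right and rows downward; lengths in mm; the calibration is good to about 2 mm. A picture is of the moment at which its call begins. There is no depth.
- env.job_done(): hands the job in, once; it reports no verdict.
The state is a dict: "t": time; "joints": joint angles; "qvel": joint speeds; "tau": joint torques, N m; "eef_pos": TCP position; "tcp_rot": TCP orientation; "ft_force": force on the tool from outside, world axes, zero at the start; "moment": the same for the moment, N m; "opening": opening from 0.0 (shut) to 1.0 (fully open).
Only numpy, scipy, OpenCV 4.12 (cv2) and the standard library are available. Lean on these libraries where they do the work, as an engineer would, in place of code of your own. Each camera call takes 0.05 s, during which the arm holds its last target.

TASK

Take the orange blank off the turntable and put it in the blue return tray. Then load every electronics module from the bench: seat each one fully home on the two pegs of the nest at the guard's open window and let go, then turn the table on anticlockwise by one position so that it passes under the clear guard; carry on like this until all are loaded and an empty nest stands at the window, and last of all press the green start button. Do not disturb the red reel beside the button.

Things in the scene. Friction and masses are not known exactly. Their poses are not given: they have to be found in the camera images.
- valve_c (a point): Centre of the blue module: loose, about 280 g, on the bench (may be absent), 84 x 46 x 60 mm, this point 30 mm above its underside. x runs along the 84 mm, z up. Base plate 84 x 46, 21 thick; on it a block to grip, 60 (x) x 36 (y), 21 to 60 mm above the underside. Square holes 18 deep underneath: 16.5 mm wide at x = +27, 11.5 mm at x = -27. A yellow stripe on the plate marks the +x end.
- relay_c (a point): Centre of the grey module: loose, about 280 g, on the bench (may be absent), 84 x 46 x 60 mm, this point 30 mm above its underside. x runs along the 84 mm, z up. Base plate 84 x 46, 21 thick; on it a block to grip, 60 (x) x 36 (y), 21 to 60 mm above the underside. Square holes 18 deep underneath: 16.5 mm wide at x = +27, 11.5 mm at x = -27. A yellow stripe on the plate marks the +x end.
- drive_c (a point): Centre of the black module: loose, about 280 g, on the bench (may be absent), 84 x 46 x 60 mm, this point 30 mm above its underside. x runs along the 84 mm, z up. Base plate 84 x 46, 21 thick; on it a block to grip, 60 (x) x 36 (y), 21 to 60 mm above the underside. Square holes 18 deep underneath: 16.5 mm wide at x = +27, 11.5 mm at x = -27. A yellow stripe on the plate marks the +x end.
- blank_c (a point): Centre of the orange blank, of the same size, shape, axes and mass as the modules (this point 30 mm above its underside; gripped by its 36 mm wide block in the same way). It starts seated on the pegs of nest 0, at the window.
- nest0 (a point): Nest 0: point half-way between its two brass pegs, on the turntable's face (50 mm above the bench), 100 mm from the hub axis. On the radius through it: a 14 mm peg 27 mm farther out, a 9 mm peg 27 mm farther in, both 16 mm tall, tapered tops. A module fits only with its +x end (large hole) pointing out from the hub; home, it lies flush and its centre is 30 mm above this point. At the window at turret = 0.
- nest1 (a point): Nest 1, exactly like nest 0 (see there); stands at the window when turret is 1.047 rad. The nest points move with the turntable and carry the turntable's axes, not the nest's own: take the outward direction from hub to this point.
- nest2 (a point): Nest 2, exactly like nest 0 (see there); stands at the window when turret is 2.094 rad. The nest points move with the turntable and carry the turntable's axes, not the nest's own: take the outward direction from hub to this point.
- nest3 (a point): Nest 3, exactly like nest 0 (see there); stands at the window when turret is 3.142 rad. The nest points move with the turntable and carry the turntable's axes, not the nest's own: take the outward direction from hub to this point.
- turret (a joint): Angle of the turntable (rad; 296 mm across), growing anticlockwise seen from above. Detents hold it at 0, 1.047, 2.094 and 3.142 (60 degrees apart; end stops just beyond the outer two); let go more than half-way it snaps into the nearest. Starts at 0 and is turned towards larger values. Turning takes up to about 0.5 N m. It gives a little within a detent when pushed.
- hub (a point): Grip point of the turntable's handle, on the table's axis, 165 mm above the bench: a black upright bar, 52 mm long (its x axis), 16 mm wide, 36 mm high (145 to 181 mm above the bench) on a 32 mm column, to be pinched across its width from above and turned. Turns with the table.
- load_point (a point): Fixed point at the loading window, where the nest to be loaded stands: robot's side of the hub, 100 mm from its axis, 50 mm above the bench. A fixed clear guard roofs all other places, 119 to 124 mm above the bench; its opening is 156 mm wide (78 mm either side of the line from the hub to this point), open towards the robot and ending 45 mm beyond the hub.
- past_point (a point): Fixed point under the guard, one position (60 degrees anticlockwise from above) past the window, 50 mm above the bench: where a nest stands after the table is indexed once from the window.
- tray: Blue open return tray, fixed, 150 x 150 x 35 mm outside, walls and floor 5 mm; origin at the centre of its underside, on the bench. The blank has to lie or stand on its floor.
- start_top (a point): Top centre of the green start button (34 mm across, in a yellow housing standing on the bench); pressed straight down.
- start (a joint): Travel of the start button (m): 0 released, 0.006 fully down, which takes 5 N; springs back.
- reel: Bystander: red upright reel, 60 mm across, 40 mm high, standing near the tray and button; origin under its centre. Leave it alone.
Not all that is in view belongs to the job. What is shaped like the part that bears blank_c but purple is not meant.

How it is judged:
By the outcome, as a careful person would: the job done as asked, in the order asked, and still so for the second after the job is handed in, with the robot touching nothing.
Of valve, relay, drive only 2 to 3 are there at a start; the rules pass over those that are not, and their reading is None.
At some moment in a run one of valve, relay, drive may be knocked a few centimetres aside while the robot is not near it.
It also fails if it takes over 210 s, if anything falls off the work surface, if the arm or the gripper's body presses on something with over 40 N, if the wrist force passes 120 N, or if a joint passes its speed limit or range.

## Working session

There is one attempt and no reset: what is moved stays moved. The work goes in short steps, Python scripts to look and compute and a tool call to move; the robot and the scene stay as the last step left them, time stands still between calls to the robot, and variables do not carry over. Pictures are saved under pics/ and viewed, and the job is handed in when it is done.

Besides the shell and the picture viewer there is one more tool, called after "Request:" as name(argument=value, ...) on one line, values as JSON. jog_arm: Moves the arm, as the interface text tells. Its arguments: {"type":"object","properties":{"deltas":{"type":"array","items":{"type":"number"}}},"required":["deltas"]}

```bash
ls; mkdir -p pics
python3 - <<'E'
from cell import env, eyes
import cv2
print(env.state())
for n in("scene","top"):
    c=eyes.read_camera(n)
    cv2.imwrite(f"pics/{n}0.png",c["image"][:,:,::-1])
    print(n,{k:v for k,v in c.items() if k!="image"})
E
```

```text
pics
{'t': 0.0, 'joints': array([-1.29759728e+00,  4.91570185e-01,  1.55946423e+00, -4.31820162e-06,
        1.09169500e+00, -1.05598762e-01]), 'qvel': array([ 0.00011295, -0.00010152, -0.00085615, -0.00089859, -0.000661  ,
        0.00066889]), 'tau': array([ 1.01998348e-04, -6.12650514e+01, -2.58181536e+01,  6.92732655e-02,
        4.82646713e-02, -6.94824030e-05]), 'eef_pos': array([ 231.13940087, -580.65121448,  404.14993556]), 'tcp_rot': array([-1.67302611,  1.56965956,  1.84736635]), 'ft_force': array([-0.13187444, -0.54583502, -0.2604327 ]), 'moment': array([ 0.01827448, -0.02655648,  0.04192287]), 'opening': 0.99642969685476}
scene {'fovy': 42.9165790374264, 'cx': 330.24995701675664, 'cy': 237.27881403380104, 'world_from_camera': array([[ 8.66809518e-01, -3.64944541e-01,  3.39789260e-01,
         9.86835961e+02],
       [ 4.98619524e-01,  6.40461197e-01, -5.84113024e-01,
        -9.26631807e+02],
       [-4.45297739e-03,  6.75740288e-01,  7.37126335e-01,
         1.26596771e+03],
       [ 0.00000000e+00,  0.00000000e+00,  0.00000000e+00,
         1.00000000e+00]])}
top {'fovy': 43.40114591447383, 'cx': 320.7172739880251, 'cy': 251.03883451986547, 'world_from_camera': array([[ 1.91239033e-02,  9.73577119e-01, -2.27556300e-01,
         1.53080397e+02],
       [-9.99806152e-01,  1.96879275e-02,  2.08825784e-04,
        -3.49624400e+01],
       [ 4.68341995e-03,  2.27508195e-01,  9.73764903e-01,
         1.52505609e+03],
       [ 0.00000000e+00,  0.00000000e+00,  0.00000000e+00,
         1.00000000e+00]])}
```

View pics/scene0.png

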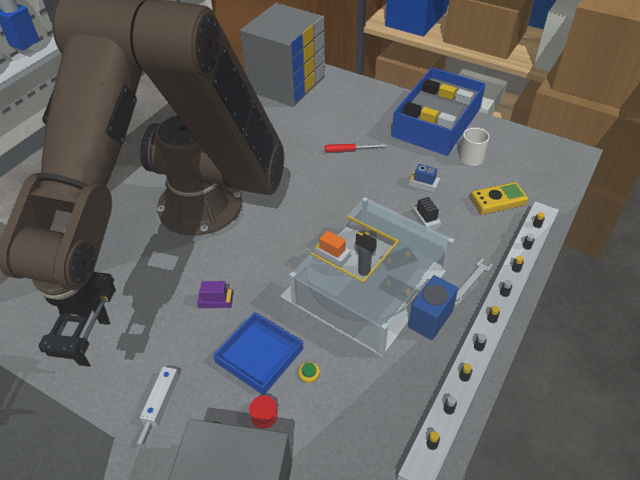

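View pics/top0.png

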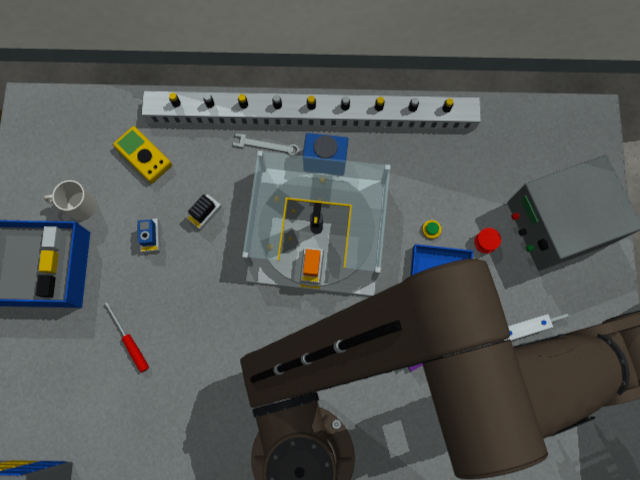

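```bash
cat > h.py <<'E'
from cell import env, eyes
import cv2, numpy as np
from scipy.spatial.transform import Rotation as R
def cam(n,save=None):
    c=eyes.read_camera(n)
    if save: cv2.imwrite(f"pics/{save}.png",c["image"][:,:,::-1])
    return c
def ray(c,uv):
    f=240/np.tan(np.radians(c["fovy"]/2)); T=c["world_from_camera"]
    d=np.array([(uv[0]-c["cx"])/f,-(uv[1]-c["cy"])/f,-1.])
    return T[:3,3],T[:3,:3]@d
def plane(c,uv,z):
    o,d=ray(c,uv); return o+d*(z-o[2])/d[2]
def proj(c,p):
    f=240/np.tan(np.radians(c["fovy"]/2)); T=c["world_from_camera"]
    q=T[:3,:3].T@(np.array(p,float)-T[:3,3]); return np.array([c["cx"]+f*q[0]/-q[2],c["cy"]-f*q[1]/-q[2]])
def tri(c1,u1,c2,u2):
    A=[];b=[]
    for c,u in((c1,u1),(c2,u2)):
        o,d=ray(c,u);d=d/np.linalg.norm(d);P=np.eye(3)-np.outer(d,d);A.append(P);b.append(P@o)
    A=np.vstack(A);b=np.hstack(b);x=np.linalg.lstsq(A,b,rcond=None);return x[0],np.sqrt(x[1])
def Rm(s=None):
    s=s or env.state(); return R.from_euler('xyz',s['tcp_rot']).as_matrix()
def crop(c,u0,v0,u1,v1,k,name):
    im=c["image"][v0:v1,u0:u1,::-1]; cv2.imwrite(f"pics/{name}.png",cv2.resize(im,None,fx=k,fy=k,interpolation=cv2.INTER_CUBIC))
E
python3 - <<'E'
from h import *
a=cam("top");b=cam("scene")
A=np.hstack([cv2.resize(a["image"][180:260,100:240],None,fx=5,fy=5,interpolation=2)])
cv2.imwrite("pics/c1.png",A[:,:,::-1])
crop(a,235,140,395,300,4,"c2")
crop(b,270,150,470,360,3,"c3")
s=env.state();M=Rm();print(M, s['eef_pos'])
for d in(0,171,190):
    p=s['eef_pos']+M[:,0]*d; print(d,p,proj(b,p),proj(a,p))
E
```

```text
[[-1.72217406e-04  3.69856702e-01 -9.29088796e-01]
 [ 6.61361944e-04 -9.29088564e-01 -3.69856733e-01]
 [-9.99999766e-01 -6.78159739e-04 -8.46039258e-05]] [ 231.16396085 -580.66367818  404.37424719]
0 [ 231.16396085 -580.66367818  404.37424719] [ 63.08028691 284.64008119] [615.32740131 354.17609961]
171 [ 231.13451167 -580.55058529  233.37428713] [ 91.09517848 337.52925193] [576.44103647 359.11849392]
190 [ 231.13123954 -580.53801942  214.37429156] [ 93.85447213 342.73850831] [572.73799471 359.58914456]
```

View pics/c1.png

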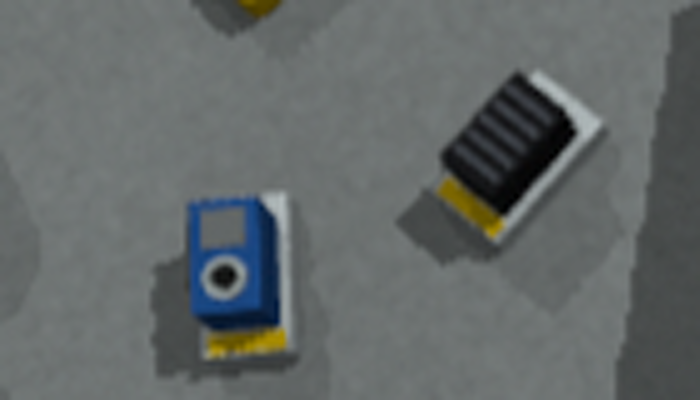

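View pics/c2.png

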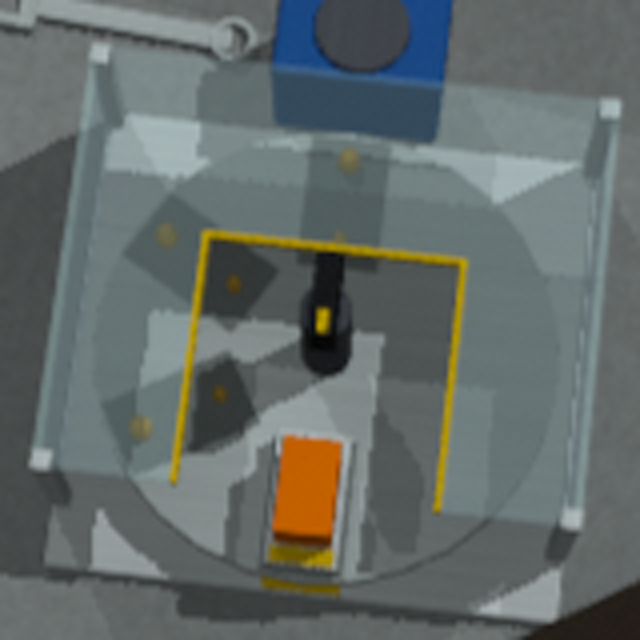

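View pics/c3.png

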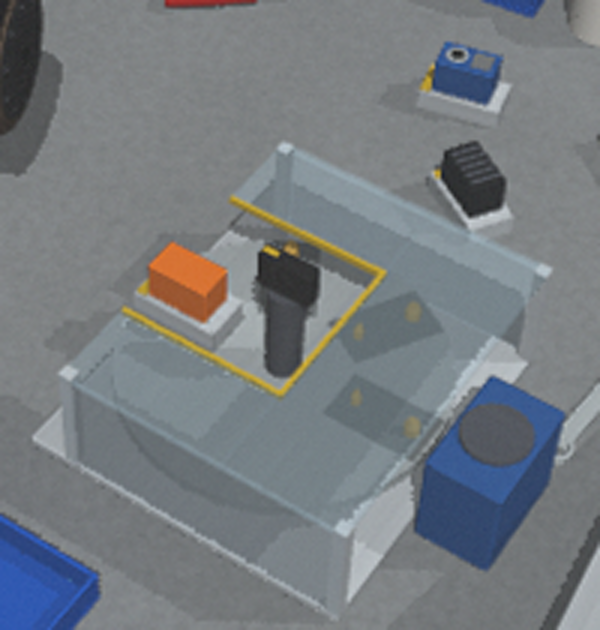

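Run:
```python
from h import *
a=cam("top");b=cam("scene")
crop(a,295,240,330,290,14,"o_top")
crop(b,310,225,360,270,14,"o_sc")
crop(a,130,212,165,257,14,"b_top")
crop(b,405,160,445,195,16,"b_sc")
crop(a,180,190,225,235,14,"k_top")
crop(b,408,193,445,230,16,"k_sc")
import numpy as np
ims=[cv2.imread(f"pics/{n}.png") for n in("o_top","o_sc","b_top","b_sc","k_top","k_sc")]
H=600
def row(x): return np.hstack([cv2.copyMakeBorder(i,0,720-i.shape[0],0,8,0) for i in x])
for i in range(3): cv2.imwrite(f"pics/m{i}.png",row([ims[2*i],ims[2*i+1]])); print(row([ims[2*i],ims[2*i+1]]).shape)
```

```text
(720, 1206, 3)
(720, 1146, 3)
(720, 1238, 3)
```

View pics/o_top.png

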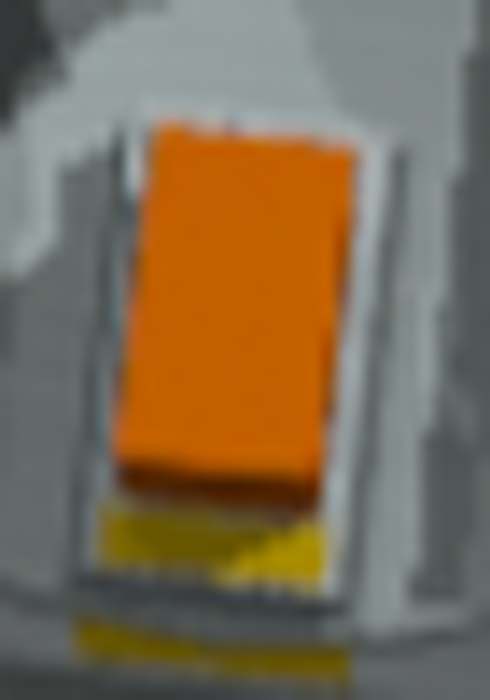

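View pics/o_sc.png

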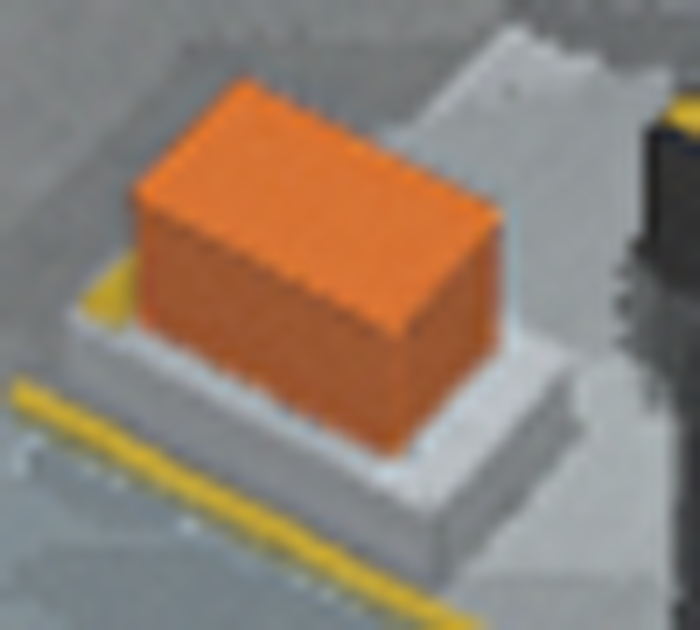

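View pics/b_top.png

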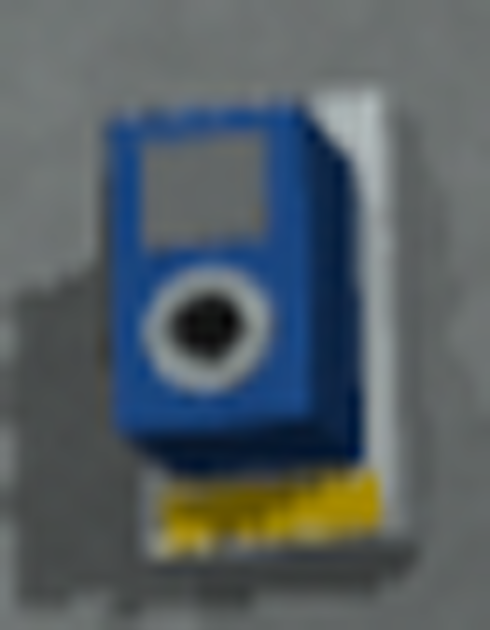

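View pics/k_top.png

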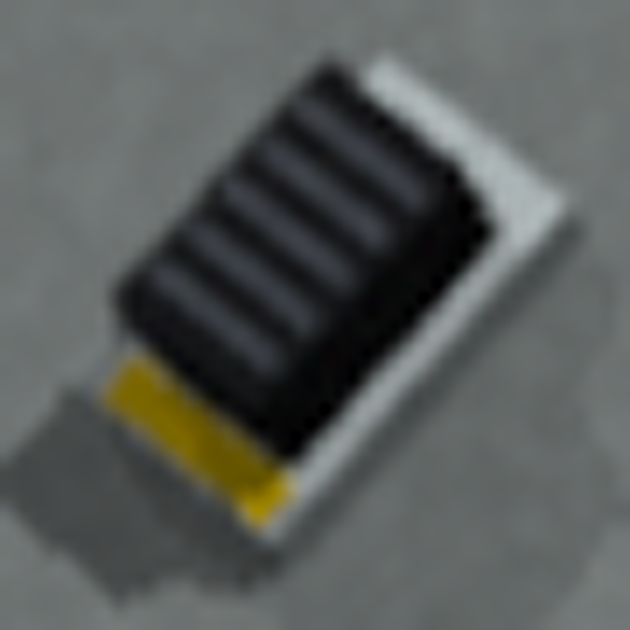

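View pics/b_sc.png

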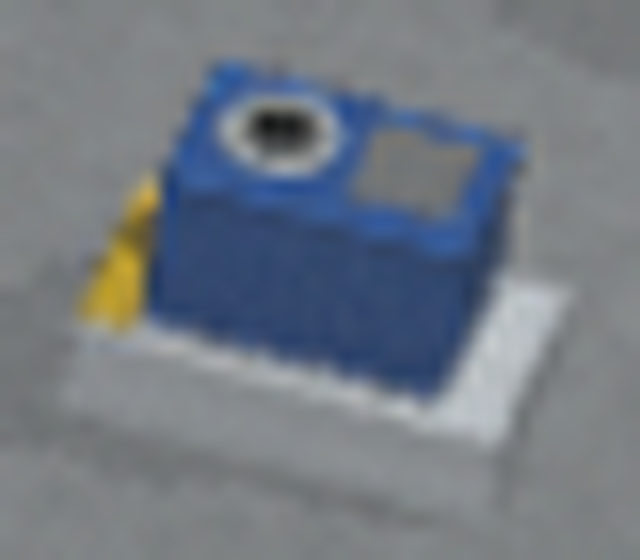

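View pics/k_sc.png

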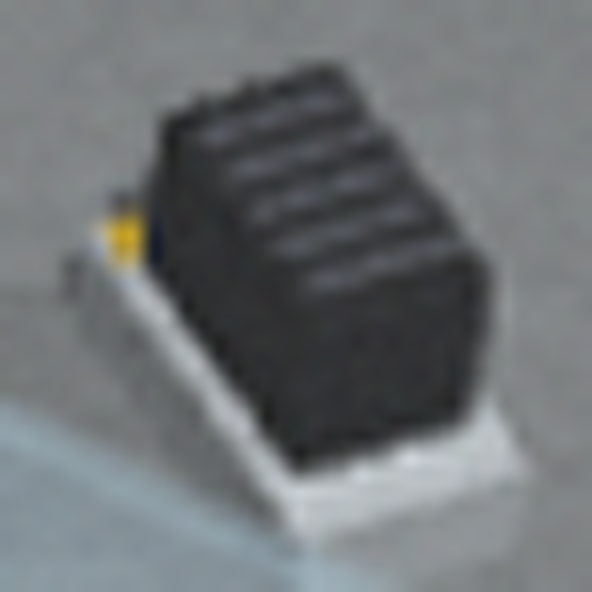

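Run:
```python
from h import *
a=cam("top");b=cam("scene")
crop(b,335,215,400,290,10,"hub_sc")
crop(a,295,190,340,245,12,"hub_top")
def px(p,k,o): return [((x+.5)/k-.5+o[0],(y+.5)/k-.5+o[1]) for x,y in p]
def rep(n,c,p,z):
    P=np.array([plane(c,u,z) for u in p]);print(n,P.mean(0).round(1)); 
    e=P[[1,2,3,0]]-P; print('  len',np.linalg.norm(e,axis=1).round(1),'ang',np.degrees(np.arctan2(e[:,1],e[:,0])).round(1))
rep("o_top",a,px([(150,125),(355,150),(322,478),(118,460)],14,(295,240)),110)
rep("o_sc",b,px([(243,80),(500,215),(400,333),(138,188)],14,(310,225)),110)
rep("b_top",a,px([(113,112),(297,108),(308,415),(120,430)],14,(130,212)),60)
```

```text
o_top [458.4 -13.4 110. ]
  len [35.6 57.8 35.  59. ] ang [-96.  175.5  86.   -3.9]
o_sc [461.7 -13.3 110. ]
  len [58.1 34.2 59.6 33.1] ang [ -5.9 -92.9 173.1  84.6]
b_top [539.4 408.2  60. ]
  len [33.1 57.3 33.5 59.3] ang [ -87.5 -173.3   95.9    6.2]
```

View pics/hub_sc.png

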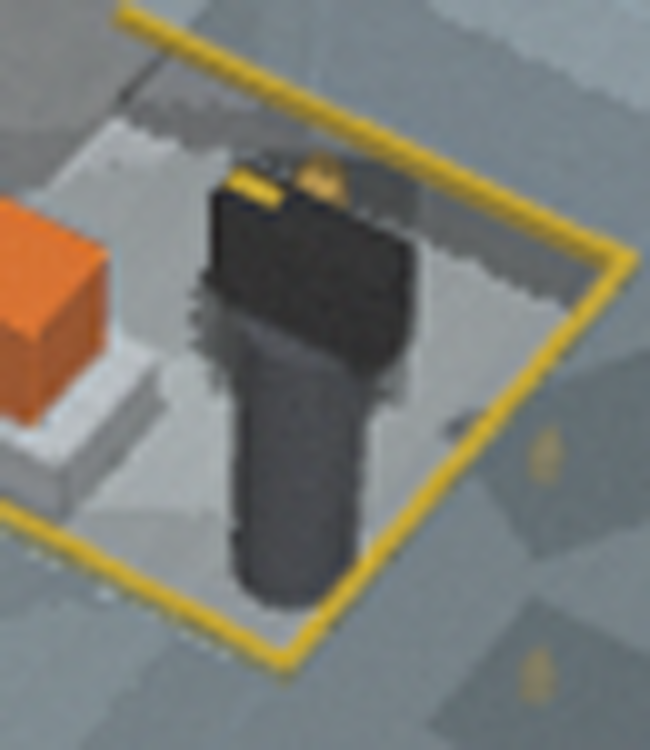

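View pics/hub_top.png

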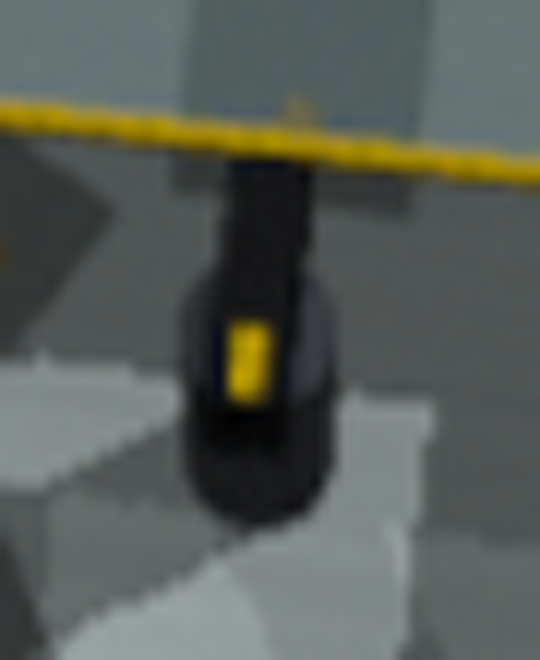

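Run:
```python
from h import *
a=cam("top");b=cam("scene")
def px(p,k,o): return [((x+.5)/k-.5+o[0],(y+.5)/k-.5+o[1]) for x,y in p]
def rep(n,c,p,z):
    P=np.array([plane(c,u,z) for u in p]);print(n,P.mean(0).round(1)); 
    e=P[[1,2,3,0]]-P; print('  len',np.linalg.norm(e,axis=1).round(1),'ang',np.degrees(np.arctan2(e[:,1],e[:,0])).round(1));return P
P=rep("guard_top",a,px([(205,233),(467,260),(437,508),(173,480)],4,(235,140)),124)
print(P.round(1))
P=rep("guard_sc",b,px([(232,199),(383,271),(282,393),(124,311)],3,(270,150)),124)
print(P.round(1))
rep("b_sc",b,px([(215,65),(522,145),(475,250),(168,185)],16,(405,160)),60)
# black: plate+block corners
rep("k_sc",b,px([(335,68),(490,262),(295,300),(165,115)],16,(408,193)),60)
rep("k_top",a,px([(330,62),(450,165),(287,400),(120,298)],14,(180,190)),60)
# handle bar top face
rep("hub_sc",b,px([(238,160),(412,238),(380,270),(212,195)],10,(335,215)),181)
rep("hub_top",a,px([(235,160),(312,165),(292,440),(210,420)],12,(295,190)),181)
# tray / button / reel
for n,c in(("scene",b),("top",a)):
    h=cv2.cvtColor(c["image"],cv2.COLOR_RGB2HSV)
    for nm,lo,hi in(("green",(50,120,60),(75,255,255)),("red",(0,200,120),(4,255,255)),("traynblue",(105,150,60),(125,255,255))):
        m=cv2.inRange(h,lo,hi); k,l,s,ce=cv2.connectedComponentsWithStats(m)
        for i in range(1,k):
            if s[i][4]>60: print(n,nm,s[i],ce[i].round(1))
```

```text
guard_top [527.7 -20.  124. ]
  len [160.3 155.1 157.7 154.9] ang [-95.  173.8  85.   -5.2]
[[ 611.7   52.1  124. ]
 [ 597.8 -107.5  124. ]
 [ 443.6  -90.9  124. ]
 [ 457.5   66.2  124. ]]
guard_sc [529.6 -19.1 124. ]
  len [151.9 158.4 154.  158.4] ang [ -4.3 -94.6 175.6  84.6]
[[ 460.8   65.6  124. ]
 [ 612.3   54.1  124. ]
 [ 599.5 -103.8  124. ]
 [ 445.9  -92.1  124. ]]
b_sc [542.5 407.5  60. ]
  len [59.6 31.7 57.9 36. ] ang [   7.2  -82.6 -168.6  100.4]
k_sc [606.  274.6  60. ]
  len [53.7 36.2 49.8 33.6] ang [ -36.2 -135.3  141.3   50.6]
k_top [606.5 271.2  60. ]
  len [29.9 52.3 36.5 57.5] ang [-129.8  149.3   59.4  -37.6]
hub_sc [558.8 -21.3 181. ]
  len [48.5 13.2 46.6 13.4] ang [ -2.3 -98.4 178.   90. ]
hub_top [554.8 -23.5 181. ]
  len [15.  55.5 16.3 52.6] ang [-92.7 177.1  77.   -4. ]
scene green [302 363  13  13 138] [308.3 369.4]
scene traynblue [ 385    0   64   36 1688] [414.2  14.1]
scene traynblue [529   0  26  28 409] [539.9  11.9]
scene traynblue [   0    5   39   45 1121] [18.3 27.8]
scene traynblue [292  34  10  22 146] [296.6  44.7]
scene traynblue [293  51  10  21 137] [297.5  61. ]
scene traynblue [294  67  10  20 124] [298.1  76.8]
scene traynblue [ 392   68   93   87 2805] [435.8 116.4]
scene traynblue [295  82   9  20 112] [298.9  91.3]
scene traynblue [412 276  45  42 493] [434.2 298.4]
scene traynblue [ 214  313   89   81 4020] [258.2 352.4]
top green [118 131  26  23 314] [130.3 142.1]
top green [427 222  12  13 111] [432.3 227.9]
top red [478 228  23  25 399] [489.  238.8]
top red [122 335  26  36 350] [134.9 352.7]
top traynblue [303 133  20  25 278] [310.2 145.2]
top traynblue [328 136  20  25 289] [340.1 148.3]
top traynblue [   0  220   90   88 2358] [ 60.5 264.9]
top traynblue [138 220  18  25 228] [147.2 232.4]
top traynblue [ 411  244   62   31 1072] [435.3 256.7]
top traynblue [  0 461  66  15 416] [ 29.7 467.8]
```

```bash
cat >> h.py <<'E'
def plan(pos=None,jaw=None,n=None,grip=1.0,vmax=50):
    """rows to reach TCP pos, jaw world angle(deg) keeping tool straight down"""
    s=env.state();M=Rm(s);p=np.array(s['eef_pos']);pos=p if pos is None else np.array(pos,float)
    cur=np.degrees(np.arctan2(M[1,1],M[0,1]))
    if jaw is None: jaw=cur
    j=np.radians(jaw);y=np.array([np.cos(j),np.sin(j),0]);x=np.array([0,0,-1.]);T=np.stack([x,y,np.cross(x,y)],1)
    rv=R.from_matrix(M.T@T).as_rotvec()
    d=pos-p
    if n is None: n=int(max(np.ceil(np.linalg.norm(d)/vmax),np.ceil(np.abs(rv).max()/.17),1))
    rows=[]
    Mi=M
    for i in range(n):
        rows.append(np.r_[(Mi.T@d)/n,rv/n,grip]); Mi=Mi@R.from_rotvec(rv/n).as_matrix()
    print("jaw now",round(cur,1),"j6",round(s['joints'][5],2),"total tool d",(M.T@d).round(1),"rv",rv.round(3),"n",n,"t",round(s['t'],1))
    print(','.join(','.join(f"{v:.1f}" if k<3 else (f"{v:.3f}" if k<6 else f"{v:g}") for k,v in enumerate(r)) for r in rows))
E
python3 - <<'E'
from h import *
a=cam("top");b=cam("scene")
crop(b,200,300,330,440,5,"tray")
P=np.array([plane(b,u,35) for u in [(258,314),(302,347),(262,390),(215,352)]]);print(P.round(0),P.mean(0))
print("btn",plane(b,(308.3,369.4),50),plane(a,(432.3,227.9),50)); print(tri(b,(308.3,369.4),a,(432.3,227.9)))
print("reel", plane(a,(489,238.8),40))
plan(jaw=-95.1)
E
```

```text
[[ 393. -260.   35.]
 [ 536. -287.   35.]
 [ 517. -426.   35.]
 [ 367. -400.   35.]] [ 453.23108224 -343.29270993   35.        ]
btn [ 584.83763711 -337.91375679   50.        ] [ 563.77297387 -317.1325601    50.        ]
(array([ 573.4780834 , -322.78717753,   17.50133918]), array([1.21835259]))
reel [ 540.74747196 -462.74717836   40.        ]
jaw now -68.3 j6 -0.11 total tool d [0. 0. 0.] rv [ 0.468 -0.    -0.   ] n 3 t 0.6
0.0,0.0,0.0,0.156,-0.000,-0.000,1,0.0,0.0,0.0,0.156,-0.000,-0.000,1,0.0,0.0,0.0,0.156,-0.000,-0.000,1
```

View pics/tray.png

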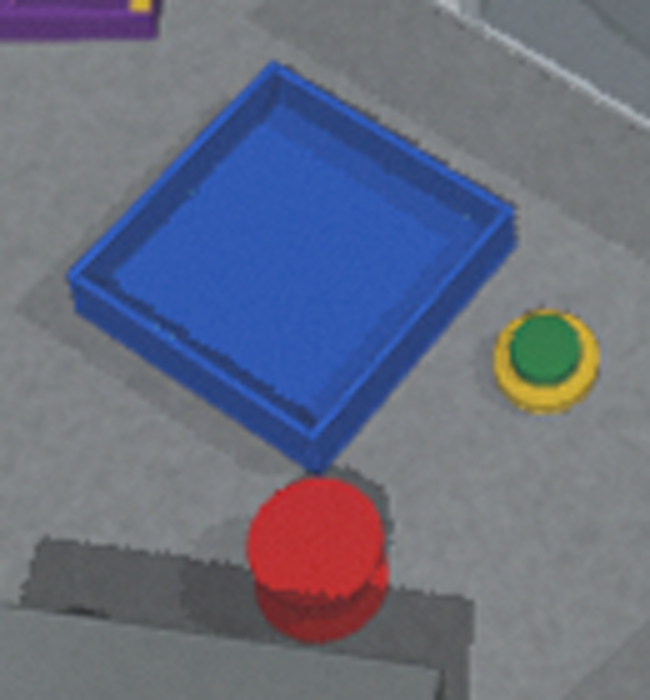

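Run:
```python
from h import *
plan((460.2,-13.6,400),-95.1,n=13)
```

```text
jaw now -68.3 j6 -0.11 total tool d [   4.7 -442.2 -422.5] rv [ 0.468 -0.    -0.   ] n 13 t 0.6
0.4,-34.0,-32.5,0.036,-0.000,-0.000,1,0.4,-35.2,-31.3,0.036,-0.000,-0.000,1,0.4,-36.3,-30.0,0.036,-0.000,-0.000,1,0.4,-37.3,-28.6,0.036,-0.000,-0.000,1,0.4,-38.3,-27.3,0.036,-0.000,-0.000,1,0.4,-39.3,-25.9,0.036,-0.000,-0.000,1,0.4,-40.2,-24.5,0.036,-0.000,-0.000,1,0.4,-41.0,-23.0,0.036,-0.000,-0.000,1,0.4,-41.8,-21.5,0.036,-0.000,-0.000,1,0.4,-42.6,-20.0,0.036,-0.000,-0.000,1,0.4,-43.3,-18.4,0.036,-0.000,-0.000,1,0.4,-43.9,-16.9,0.036,-0.000,-0.000,1,0.4,-44.5,-15.3,0.036,-0.000,-0.000,1
```

Request:
jog_arm(deltas=[0,-34,-32,0.036,0,0,1,0,-35,-31,0.036,0,0,1,0,-36,-30,0.036,0,0,1,0,-37,-29,0.036,0,0,1,0,-38,-27,0.036,0,0,1,0,-39,-26,0.036,0,0,1,0,-40,-24,0.036,0,0,1,0,-41,-23,0.036,0,0,1,0,-42,-22,0.036,0,0,1])

```text
t: 1.72
eef_pos: [394.5, -181.1, 404.8]
tcp_rot: [2.316, 1.567, -0.787]
ft_force: [0.4, -0.3, 0.1]
opening: 1.006
```

Run:
```python
from h import *
plan((460.2,-13.6,400),-95.1)
print(env.state()['eef_pos'])
```

```text
jaw now -87.8 j6 0.95 total tool d [   4.5 -164.8  -72.1] rv [ 0.128 -0.003 -0.003] n 4 t 1.7
1.1,-41.2,-18.0,0.032,-0.001,-0.001,1,1.2,-41.8,-16.7,0.032,-0.001,-0.001,1,1.2,-42.3,-15.4,0.032,-0.001,-0.001,1,1.2,-42.7,-14.0,0.032,-0.001,-0.001,1
[ 394.54187203 -181.07604097  404.81810407]
```

Request:
jog_arm(deltas=[1,-41,-18,0.032,0,0,1,1,-42,-17,0.032,0,0,1,1,-42,-15,0.032,0,0,1,1,-43,-14,0.032,0,0,1,0,0,0,0,0,0,1])

```text
t: 2.35
eef_pos: [462.4, -5.5, 401.5]
tcp_rot: [2.684, 1.564, -0.548]
ft_force: [-0.3, -0.3, -0.7]
opening: 0.999
```

Run:
```python
from h import *
plan((460.2,-13.6,400),-95.1)
print(env.state()['eef_pos'])
a=cam("top","t1");b=cam("scene","s1")
```

```text
jaw now -95.2 j6 1.51 total tool d [1.5 8.3 1.5] rv [-0.001 -0.006 -0.003] n 1 t 2.4
1.5,8.3,1.5,-0.001,-0.006,-0.003,1
[462.38863622  -5.50679914 401.50239402]
```

View pics/s1.png

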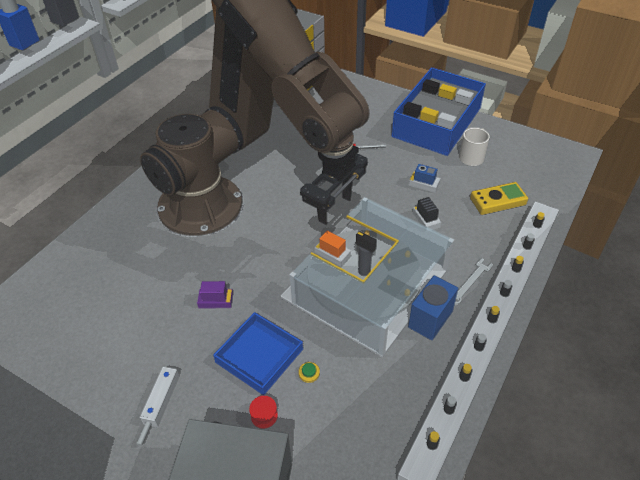

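View pics/t1.png

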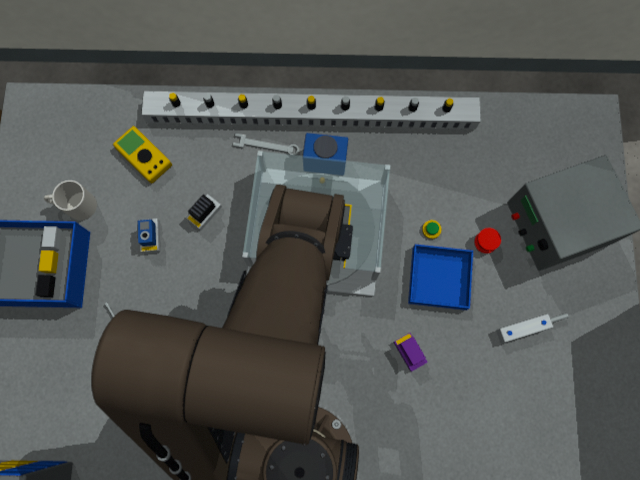

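Run:
```python
from h import *
a=cam("top");b=cam("scene")
crop(a,400,215,510,320,7,"tray_t")
h=cv2.cvtColor(a["image"],cv2.COLOR_RGB2HSV)
for c,roi in((a,(400,240,480,315)),(b,(205,305,310,395))):
    h=cv2.cvtColor(c["image"],cv2.COLOR_RGB2HSV);m=cv2.inRange(h,(100,120,40),(130,255,255))
    k=np.zeros_like(m);k[roi[1]:roi[3],roi[0]:roi[2]]=1;m=m*k
    r=cv2.minAreaRect(cv2.findNonZero(m));print(r, plane(c,r[0],20))
```

```text
((440.8316955566406, 276.68316650390625), (62.88634490966797, 60.498252868652344), 5.710592269897461) [ 444.0808513 -341.6044742   20.       ]
((258.0293273925781, 351.1017150878906), (64.77037811279297, 71.17108917236328), 40.23635482788086) [ 446.18725036 -340.54482654   20.        ]
```

Request:
jog_arm(deltas=[20,8.3,1.5,0,-0.006,-0.003,1,35,0,0,0,0,0,1,35,0,0,0,0,0,1,20,0,0,0,0,0,1,0,0,0,0,0,0,1])

```text
t: 3.18
eef_pos: [458.4, -22.6, 289.9]
tcp_rot: [2.867, 1.568, -0.376]
ft_force: [-1.0, -1.0, -0.2]
opening: 1.001
```

Run:
```python
from h import *
plan((460.2,-13.6,266),-95.1)
print(env.state()['eef_pos'])
b=cam("scene")
crop(b,270,150,420,290,5,"s2")
```

```text
jaw now -95.9 j6 1.48 total tool d [23.9 -9.2 -0.8] rv [-0.013 -0.003 -0.001] n 1 t 3.2
23.9,-9.2,-0.8,-0.013,-0.003,-0.001,1
[458.44994796 -22.64690559 289.92935694]
```

View pics/s2.png

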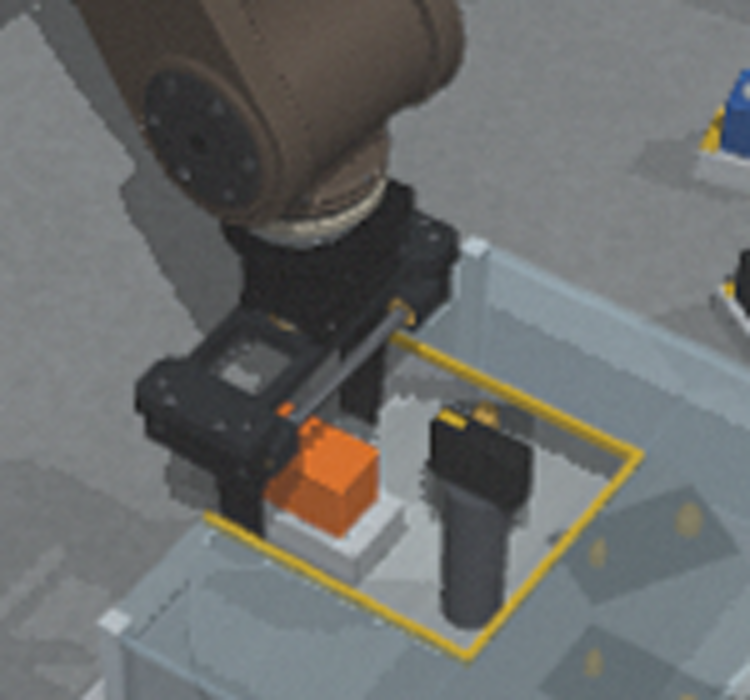

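View pics/tray_t.png

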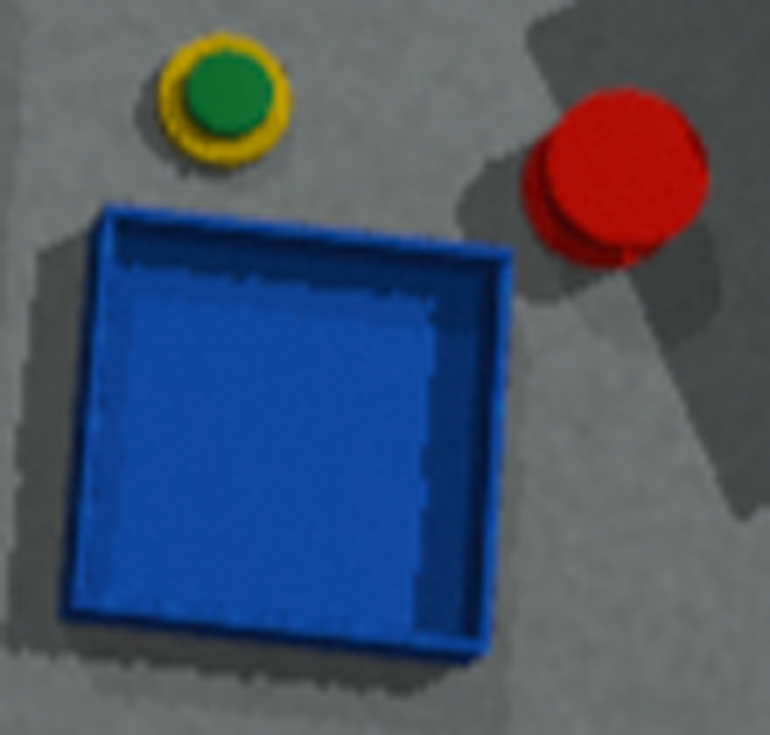

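Request:
jog_arm(deltas=[0,0,0,0,0,0,1,0,0,0,0,0,0,1])

```text
t: 3.48
eef_pos: [458.8, -23.3, 292.4]
tcp_rot: [2.972, 1.564, -0.273]
ft_force: [-0.5, 0.6, 0.2]
opening: 0.999
```

Run:
```python
from h import *
plan((460.2,-13.6,266),-95.1)
print(env.state()['eef_pos'])
```

```text
jaw now -95.9 j6 1.48 total tool d [26.4 -9.8 -0.2] rv [-0.014 -0.007 -0.001] n 1 t 3.5
26.4,-9.8,-0.2,-0.014,-0.007,-0.001,1
[458.77361087 -23.26229759 292.3768586 ]
```

Request:
jog_arm(deltas=[0,-9.8,0,-0.014,-0.007,0,1,0,0,0,0,0,0,1])

```text
t: 3.72
eef_pos: [459.8, -12.8, 293.3]
tcp_rot: [2.138, 1.569, -1.092]
ft_force: [-0.1, -0.9, 0.6]
opening: 0.996
```

Run:
```python
from h import *
plan((460.2,-13.6,266),-95.1)
print(env.state()['eef_pos'])
```

```text
jaw now -95.1 j6 1.49 total tool d [27.3  0.7 -0.4] rv [ 0.001 -0.001 -0.001] n 1 t 3.7
27.3,0.7,-0.4,0.001,-0.001,-0.001,1
[459.83444126 -12.83851184 293.25218604]
```

Accurate now. Descend and close.

Request:
jog_arm(deltas=[14,0.7,-0.4,0,0,0,1,13,0,0,0,0,0,1,0,0,0,0,0,0,1,0,0,0,0,0,0,0.5,0,0,0,0,0,0,0.2,0,0,0,0,0,0,0.2,0,0,0,0,0,0,0.2,0,0,0,0,0,0,0.2])

```text
t: 4.72
eef_pos: [460.3, -13.5, 264.3]
tcp_rot: [2.138, 1.569, -1.091]
ft_force: [0.8, -0.3, 0.1]
opening: 0.533
```

Run:
```python
from h import *
plan((460.2,-13.6,266),-95.1)
s=env.state();print(s['eef_pos'],s['ft_force'],s['moment'],s['opening'])
b=cam("scene");crop(b,270,150,420,290,5,"s3")
```

```text
jaw now -95.0 j6 1.49 total tool d [-1.7  0.1  0.1] rv [ 0.001 -0.001 -0.001] n 1 t 4.7
-1.7,0.1,0.1,0.001,-0.001,-0.001,1
[460.26736357 -13.50389308 264.31860763] [ 0.78572624 -0.31222553  0.14157027] [ 0.06057635  0.04213219 -0.04727261] 0.5325910820190529
```

View pics/s3.png

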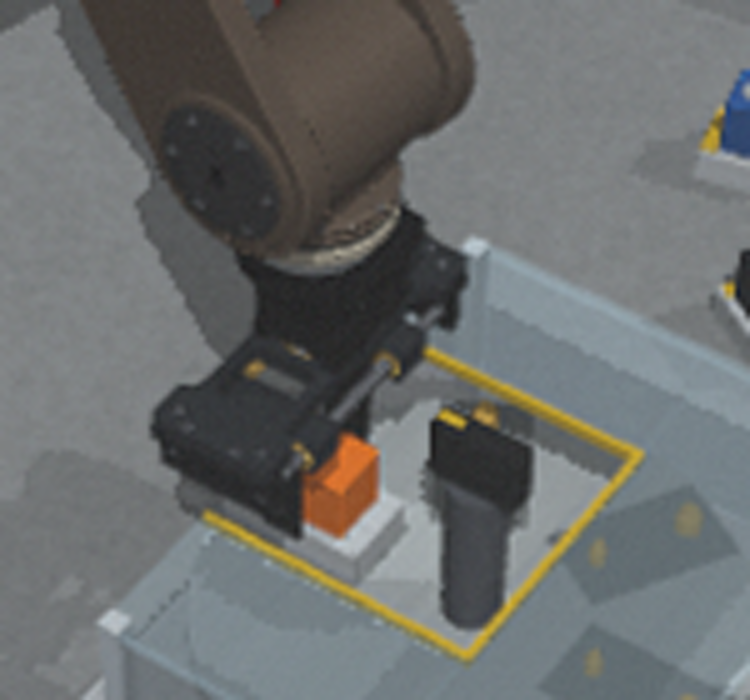

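Request:
jog_arm(deltas=[0,0,0,0,0,0,0.2,0,0,0,0,0,0,0.2,0,0,0,0,0,0,0.2,0,0,0,0,0,0,0.2,0,0,0,0,0,0,0.2])

```text
t: 5.4
eef_pos: [460.2, -13.5, 264.3]
tcp_rot: [2.143, 1.569, -1.086]
ft_force: [1.0, -0.5, -0.2]
opening: 0.379
```

Run:
```python
from h import *
plan((460.2,-13.6,266),-95.1)
s=env.state();print(s['eef_pos'],s['ft_force'],s['moment'],s['opening'])
```

```text
jaw now -95.0 j6 1.49 total tool d [-1.7  0.1  0. ] rv [ 0.001 -0.001 -0.001] n 1 t 5.4
-1.7,0.1,0.0,0.001,-0.001,-0.001,1
[460.23598636 -13.45639636 264.33505569] [ 1.03522255 -0.53014195 -0.23149205] [ 0.10740375 -0.02789752 -0.00663157] 0.37900526036621773
```

Request:
jog_arm(deltas=[-5,0,0,0,0,0,0.2,-10,0,0,0,0,0,0.2,-20,0,0,0,0,0,0.2,-35,0,0,0,0,0,0.2,-25,0,0,0,0,0,0.2,-10,0,0,0,0,0,0.2,0,0,0,0,0,0,0.2,0,0,0,0,0,0,0.2,0,0,0,0,0,0,0.2])

```text
t: 6.52
eef_pos: [459.3, -13.2, 373.2]
tcp_rot: [0.433, 1.568, -2.796]
ft_force: [0.7, -0.0, -2.4]
opening: 0.377
```

Run:
```python
from h import *
s=env.state();print(s['eef_pos'],s['ft_force'],s['moment'],s['opening'])
b=cam("scene","lift_blank_s");crop(b,270,150,420,290,5,"s4");a=cam("top","lift_blank_t")
plan((460.2,-13.5,365),-95.0)
```

```text
[459.28541037 -13.20180591 373.15619627] [ 0.68210099 -0.03805384 -2.37619401] [0.00898616 0.04797279 0.01698128] 0.3768387150871685
jaw now -95.0 j6 1.49 total tool d [ 8.2  0.2 -0.9] rv [-0.     0.002 -0.001] n 1 t 6.6
8.2,0.2,-0.9,-0.000,0.002,-0.001,1
```

View pics/s4.png

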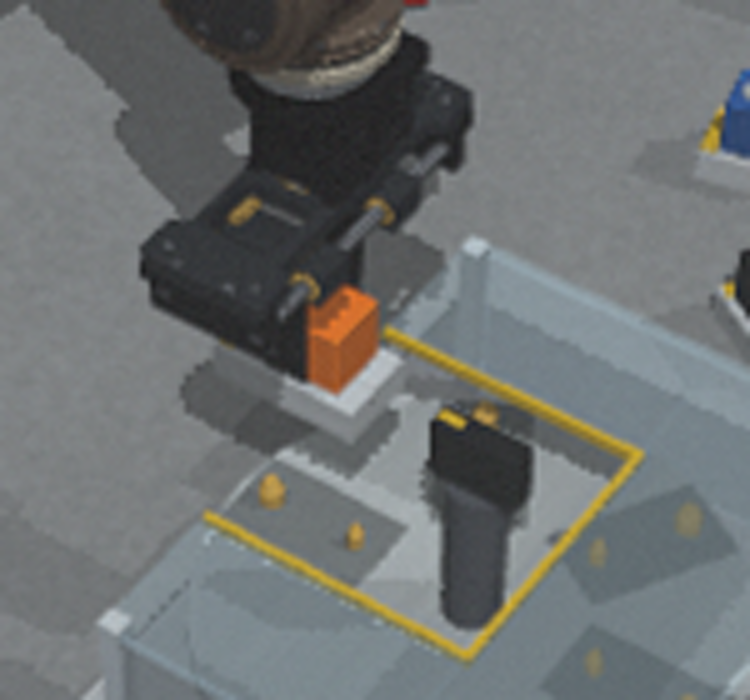

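Run:
```python
from h import *
plan((445,-341,370),-95.0,n=8,grip=.2)
```

```text
jaw now -95.0 j6 1.49 total tool d [  3.6 327.8 -14.5] rv [-0.     0.002 -0.001] n 8 t 6.6
0.4,41.0,-1.8,-0.000,0.000,-0.000,0.2,0.4,41.0,-1.8,-0.000,0.000,-0.000,0.2,0.4,41.0,-1.8,-0.000,0.000,-0.000,0.2,0.4,41.0,-1.8,-0.000,0.000,-0.000,0.2,0.4,41.0,-1.8,-0.000,0.000,-0.000,0.2,0.4,41.0,-1.8,-0.000,0.000,-0.000,0.2,0.4,41.0,-1.8,-0.000,0.000,-0.000,0.2,0.4,41.0,-1.8,-0.000,0.000,-0.000,0.2
```

Request:
jog_arm(deltas=[0,20,-2,0,0,0,0.2,0,40,-2,0,0,0,0.2,0,45,-2,0,0,0,0.2,0,45,-2,0,0,0,0.2,0,45,-2,0,0,0,0.2,0,45,-2,0,0,0,0.2,0,40,-2,0,0,0,0.2,0,25,0,0,0,0,0.2,0,0,0,0,0,0,0.2,0,0,0,0,0,0,0.2])

```text
t: 7.88
eef_pos: [446.6, -327.9, 368.6]
tcp_rot: [-0.298, 1.562, 2.757]
ft_force: [0.3, -0.2, -2.3]
opening: 0.378
```

Run:
```python
from h import *
plan((445,-341,225),-95.0,n=4,grip=.2)
s=env.state();print(s['eef_pos'],s['ft_force'],s['opening'])
```

```text
jaw now -95.0 j6 0.91 total tool d [143.6  13.5  -0.8] rv [0.001 0.009 0.003] n 4 t 7.9
35.9,3.4,-0.2,0.000,0.002,0.001,0.2,35.9,3.4,-0.1,0.000,0.002,0.001,0.2,35.9,3.3,-0.0,0.000,0.002,0.001,0.2,35.9,3.3,0.0,0.000,0.002,0.001,0.2
[ 446.55620008 -327.92682216  368.60289553] [ 0.32073165 -0.16263021 -2.33400714] 0.37840863430220884
```

Request:
jog_arm(deltas=[25,4,0,0,0.004,0.002,0.2,40,5,0,0,0.004,0.001,0.2,40,4,0,0,0,0,0.2,30,0,0,0,0,0,0.2,8,0,0,0,0,0,0.2,0,0,0,0,0,0,0.2,0,0,0,0,0,0,0.2])

```text
t: 8.75
eef_pos: [447.2, -335.7, 224.6]
tcp_rot: [2.439, 1.567, -0.782]
ft_force: [-0.0, -0.8, -2.3]
opening: 0.379
```

Run:
```python
from h import *
plan((445,-341,219.3),-95.0,grip=.2)
s=env.state();print(s['eef_pos'],s['ft_force'],s['opening'])
b=cam("scene");crop(b,180,220,330,420,4,"s5")
```

```text
jaw now -94.6 j6 0.89 total tool d [5.3 5.5 1.8] rv [ 0.007 -0.003 -0.002] n 1 t 8.8
5.3,5.5,1.8,0.007,-0.003,-0.002,0.2
[ 447.24704251 -335.67733718  224.55965733] [-0.00392015 -0.79516363 -2.28486966] 0.37867345717683326
```

View pics/s5.png

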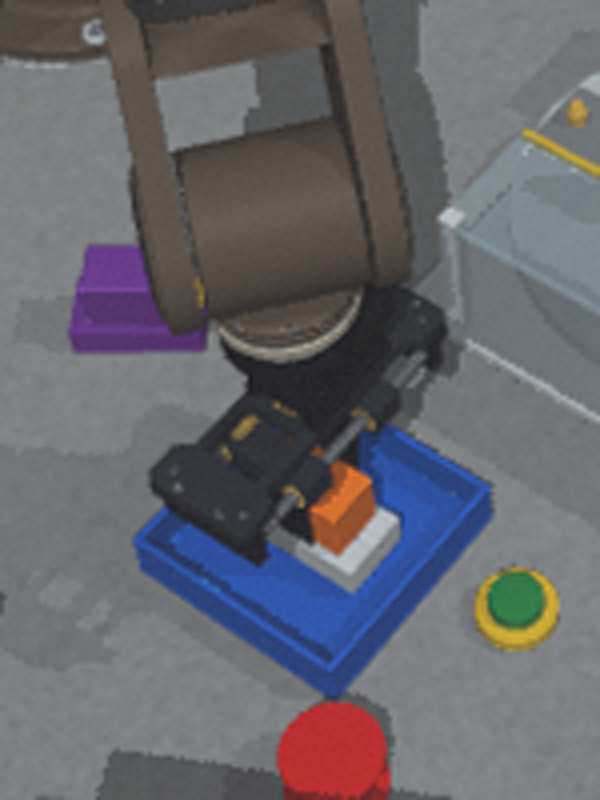

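Well centred. Lower to the floor, release with a limited opening.

Request:
jog_arm(deltas=[5,5,1,0,0,0,0.2,0,0,0,0,0,0,0.2,0,0,0,0,0,0,0.7,0,0,0,0,0,0,0.7,0,0,0,0,0,0,0.7,0,0,0,0,0,0,0.7])

```text
t: 9.55
eef_pos: [446.0, -341.4, 221.6]
tcp_rot: [2.448, 1.563, -0.774]
ft_force: [-0.0, 0.6, -0.3]
opening: 0.693
```

Run:
```python
from h import *
s=env.state();print(s['eef_pos'],s['ft_force'],s['opening'])
```

```text
[ 445.99720664 -341.35450216  221.60333373] [-0.02055319  0.60028635 -0.29100536] 0.6928590697683911
```

Request:
jog_arm(deltas=[-15,0,0,0,0,0,0.7,-35,0,0,0,0,0,0.7,-45,0,0,0,0,0,0.8,-45,0,0,0,0,0,1,-30,0,0,0,0,0,1,-10,0,0,0,0,0,1,0,0,0,0,0,0,1,0,0,0,0,0,0,1])

```text
t: 10.55
eef_pos: [444.1, -339.4, 410.8]
tcp_rot: [2.448, 1.563, -0.774]
ft_force: [-0.5, 0.6, 0.1]
opening: 0.999
```

Run:
```python
from h import *
s=env.state();print(s['eef_pos'],s['ft_force'],s['opening'])
a=cam("top","t6");b=cam("scene","s6")
ims=[cv2.resize(a["image"][180:260,100:240],None,fx=4,fy=4,interpolation=2),cv2.resize(b["image"][150:240,390:480],None,fx=3,fy=3,interpolation=2),cv2.resize(b["image"][300:420,200:330],None,fx=3,fy=3,interpolation=2)]
H=max(i.shape[0] for i in ims)
cv2.imwrite("pics/c6.png",np.hstack([cv2.copyMakeBorder(i,0,H-i.shape[0],0,0,0) for i in ims[:2]])[:,:,::-1])
plan((541,408,400),-82.5,n=18)
```

```text
[ 444.13428178 -339.36031001  410.80558113] [-0.53468218  0.59042351  0.14688371] 0.9990768436752593
jaw now -94.6 j6 0.88 total tool d [   7.1 -752.9  -36.7] rv [-0.211 -0.005 -0.006] n 18 t 10.7
0.4,-41.8,-2.0,-0.012,-0.000,-0.000,1,0.4,-41.8,-2.5,-0.012,-0.000,-0.000,1,0.4,-41.8,-3.0,-0.012,-0.000,-0.000,1,0.4,-41.7,-3.5,-0.012,-0.000,-0.000,1,0.4,-41.7,-4.0,-0.012,-0.000,-0.000,1,0.5,-41.6,-4.5,-0.012,-0.000,-0.000,1,0.5,-41.6,-5.0,-0.012,-0.000,-0.000,1,0.5,-41.5,-5.5,-0.012,-0.000,-0.000,1,0.5,-41.4,-5.9,-0.012,-0.000,-0.000,1,0.5,-41.4,-6.4,-0.012,-0.000,-0.000,1,0.5,-41.3,-6.9,-0.012,-0.000,-0.000,1,0.5,-41.2,-7.4,-0.012,-0.000,-0.000,1,0.5,-41.1,-7.9,-0.012,-0.000,-0.000,1,0.5,-41.0,-8.4,-0.012,-0.000,-0.000,1,0.6,-40.9,-8.8,-0.012,-0.000,-0.000,1,0.6,-40.8,-9.3,-0.012,-0.000,-0.000,1,0.6,-40.7,-9.8,-0.012,-0.000,-0.000,1,0.6,-40.6,-10.3,-0.012,-0.000,-0.000,1
```

View pics/s6.png

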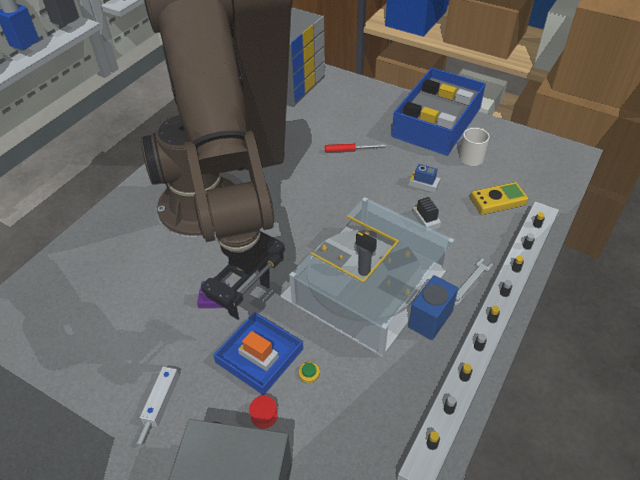

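Request:
jog_arm(deltas=[0,-20,-2,-0.012,0,0,1,0,-42,-3,-0.012,0,0,1,0,-45,-3,-0.012,0,0,1,0,-45,-4,-0.012,0,0,1,0,-45,-4,-0.012,0,0,1,0,-45,-5,-0.012,0,0,1,0,-45,-5,-0.012,0,0,1,0,-45,-5,-0.012,0,0,1,0,-45,-6,-0.012,0,0,1,0,-45,-6,-0.012,0,0,1])

```text
t: 11.9
eef_pos: [493.6, 100.8, 404.0]
tcp_rot: [0.051, 1.567, -3.044]
ft_force: [0.5, -0.1, -0.3]
opening: 1.002
```

Request:
jog_arm(deltas=[0,-45,-7,-0.012,0,0,1,0,-45,-7,-0.012,0,0,1,0,-45,-8,-0.012,0,0,1,0,-45,-8,-0.012,0,0,1,0,-45,-9,-0.012,0,0,1,0,-40,-9,-0.012,0,0,1,0,-20,-6,-0.012,0,0,1,0,0,0,0,0,0,1,0,0,0,0,0,0,1,0,0,0,0,0,0,1])

```text
t: 13.15
eef_pos: [514.9, 407.3, 397.7]
tcp_rot: [0.182, 1.556, -2.816]
ft_force: [0.1, -0.9, -0.4]
opening: 1.0
```

Run:
```python
from h import *
s=env.state();print(s['eef_pos'],s['ft_force'],s['opening'])
plan((541,408,360),-82.5,n=2)
b=cam("scene","s7");crop(b,380,100,500,220,5,"s7c")
```

```text
[514.91893802 407.28067    397.70257207] [ 0.07862022 -0.85090706 -0.3838481 ] 1.0003612038150718
jaw now -81.8 j6 1.99 total tool d [ 37.3   2.9 -26.4] rv [ 0.013  0.014 -0.003] n 2 t 13.2
18.7,1.5,-13.2,0.006,0.007,-0.001,1,18.8,1.4,-13.1,0.006,0.007,-0.001,1
```

View pics/s7c.png

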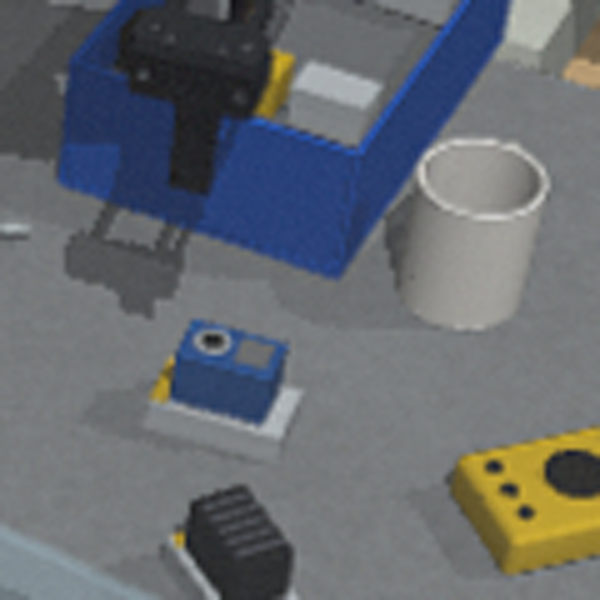

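Request:
jog_arm(deltas=[25,1,-9,0.006,0.007,-0.001,1,40,1,-9,0.006,0.007,-0.001,1,40,1,-8,0,0,0,1,30,0,0,0,0,0,1,10,0,0,0,0,0,1,0,0,0,0,0,0,1,0,0,0,0,0,0,1])

```text
t: 14.08
eef_pos: [542.9, 404.0, 253.3]
tcp_rot: [-2.836, 1.564, 0.431]
ft_force: [-0.2, 0.5, 0.7]
opening: 1.002
```

Run:
```python
from h import *
s=env.state();print(s['eef_pos'],s['ft_force'],s['opening'])
plan((541,408,214.3),-82.5,n=2)
a=cam("top","t8");b=cam("scene","s8");crop(b,380,100,500,220,5,"s8c")
```

```text
[542.94369177 403.97977708 253.26367229] [-0.20615578  0.51434769  0.74816206] 1.0018513009188539
jaw now -82.8 j6 1.99 total tool d [39.  -4.2  1.7] rv [-0.005 -0.006  0.002] n 2 t 14.1
19.5,-2.1,0.8,-0.002,-0.003,0.001,1,19.5,-2.1,0.8,-0.002,-0.003,0.001,1
```

View pics/s8c.png

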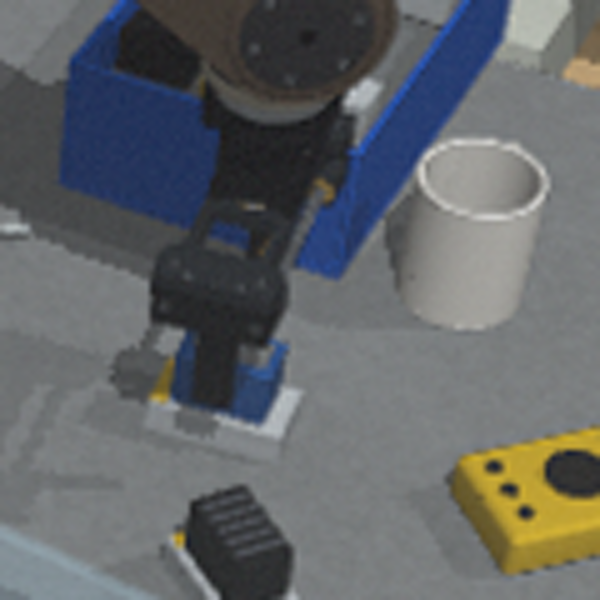

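Request:
jog_arm(deltas=[19,-2,0.8,-0.003,-0.003,0.001,1,19,-2,0.8,-0.002,-0.003,0.001,1,0,0,0,0,0,0,0.6,0,0,0,0,0,0,0.2,0,0,0,0,0,0,0.2,0,0,0,0,0,0,0.2,0,0,0,0,0,0,0.2,0,0,0,0,0,0,0.2,0,0,0,0,0,0,0.2,0,0,0,0,0,0,0.2])

```text
t: 15.42
eef_pos: [540.8, 408.5, 214.0]
tcp_rot: [-2.742, 1.569, 0.531]
ft_force: [-0.3, -0.6, 0.6]
opening: 0.375
```

Request:
jog_arm(deltas=[0,0,0,0,0,0,0.2,0,0,0,0,0,0,0.2,0,0,0,0,0,0,0.2])

```text
t: 15.8
eef_pos: [540.8, 408.5, 214.1]
tcp_rot: [-2.759, 1.569, 0.514]
ft_force: [-0.4, 1.4, 0.1]
opening: 0.377
```

Run:
```python
from h import *
s=env.state();print(s['eef_pos'],s['ft_force'],s['moment'],s['opening'])
plan((541,408,214.3),-82.5,n=2)
b=cam("scene","s8");crop(b,380,100,500,220,5,"s8d")
```

```text
[540.77478029 408.52974602 214.05396661] [-0.43330326  1.42549145  0.06797256] [ 0.04935308  0.06134112 -0.07127338] 0.3767701817521327
jaw now -82.4 j6 1.99 total tool d [-0.2  0.6 -0.2] rv [ 0.001 -0.002  0.001] n 2 t 15.8
-0.1,0.3,-0.1,0.000,-0.001,0.000,1,-0.1,0.3,-0.1,0.000,-0.001,0.000,1
```

View pics/s8d.png

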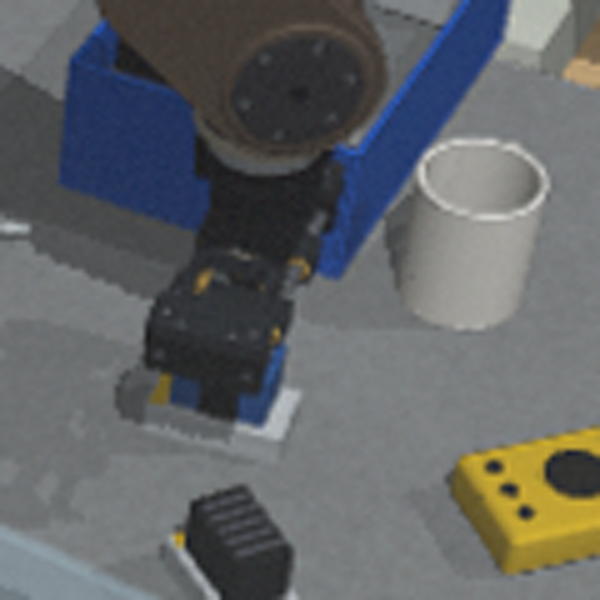

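Request:
jog_arm(deltas=[-10,0,0,0,0,0,0.2,-30,0,0,0,0,0,0.2,-45,0,0,0,0,0,0.2,-45,0,0,0,0,0,0.2,-25,0,0,0,0,0,0.2,-5,0,0,0,0,0,0.2,0,0,0,0,0,0,0.2,0,0,0,0,0,0,0.2])

```text
t: 16.85
eef_pos: [539.9, 407.6, 377.6]
tcp_rot: [0.522, 1.566, -2.488]
ft_force: [0.5, -0.8, -3.6]
opening: 0.381
```

Run:
```python
from h import *
s=env.state();print(s['eef_pos'],s['ft_force'],s['moment'],s['opening'])
plan((460.2,-13.5,373),-95.0,n=11,grip=.2)
```

```text
[539.87685783 407.58025741 377.63460622] [ 0.47787373 -0.82512068 -3.56550013] [ 0.00385613  0.00225209 -0.01770841] 0.3807454539106512
jaw now -82.5 j6 1.99 total tool d [  6.1 407.  134.2] rv [ 0.219  0.004 -0.003] n 11 t 16.9
0.6,37.0,12.2,0.020,0.000,-0.000,0.2,0.5,37.2,11.5,0.020,0.000,-0.000,0.2,0.5,37.5,10.7,0.020,0.000,-0.000,0.2,0.5,37.7,10.0,0.020,0.000,-0.000,0.2,0.5,37.9,9.2,0.020,0.000,-0.000,0.2,0.5,38.0,8.5,0.020,0.000,-0.000,0.2,0.5,38.2,7.7,0.020,0.000,-0.000,0.2,0.5,38.3,6.9,0.020,0.000,-0.000,0.2,0.5,38.5,6.2,0.020,0.000,-0.000,0.2,0.4,38.6,5.4,0.020,0.000,-0.000,0.2,0.4,38.7,4.7,0.020,0.000,-0.000,0.2
```

Request:
jog_arm(deltas=[0,20,7,0.02,0,0,0.2,0,38,12,0.02,0,0,0.2,0,40,11,0.02,0,0,0.2,0,40,11,0.02,0,0,0.2,0,40,10,0.02,0,0,0.2,0,40,10,0.02,0,0,0.2,0,40,9,0.02,0,0,0.2,0,40,8,0.02,0,0,0.2,0,40,8,0.02,0,0,0.2,0,35,6,0.02,0,0,0.2])

```text
t: 18.1
eef_pos: [458.3, 21.8, 369.5]
tcp_rot: [0.433, 1.549, -2.779]
ft_force: [0.7, 0.4, -3.6]
opening: 0.376
```

Request:
jog_arm(deltas=[0,20,3,0.02,0,0,0.2,0,0,0,0,0,0,0.2,0,0,0,0,0,0,0.2,0,0,0,0,0,0,0.2])

```text
t: 18.6
eef_pos: [453.4, 0.5, 367.8]
tcp_rot: [0.37, 1.546, -2.866]
ft_force: [-0.5, -0.1, -3.2]
opening: 0.376
```

Run:
```python
from h import *
s=env.state();print(s['eef_pos'],s['ft_force'],s['moment'],s['opening'])
plan((459.3,-13.2,373.2),-95.0,grip=.2)
```

```text
[453.37929934   0.54172602 367.76455709] [-0.48039825 -0.14939383 -3.16593669] [ 0.03007829 -0.04035367 -0.02175661] 0.37587434084451565
jaw now -95.4 j6 1.53 total tool d [-5.5 13.2 -7.1] rv [-0.007  0.023 -0.009] n 1 t 18.6
-5.5,13.2,-7.1,-0.007,0.023,-0.009,0.2
```

Request:
jog_arm(deltas=[-5.5,13.2,-7.1,-0.007,0.023,-0.009,0.2,0,0,0,0,0,0,0.2,0,0,0,0,0,0,0.2])

```text
t: 18.98
eef_pos: [459.4, -11.5, 372.7]
tcp_rot: [-0.217, 1.569, 2.841]
ft_force: [0.2, -0.4, -3.7]
opening: 0.374
```

Run:
```python
from h import *
s=env.state();print(s['eef_pos'])
plan((459.3,-13.2,373.2),-95.0,grip=.2)
```

```text
[459.42729281 -11.47023795 372.73264468]
jaw now -94.8 j6 1.49 total tool d [-0.5  1.7 -0. ] rv [0.003 0.002 0.   ] n 1 t 19.0
-0.5,1.7,-0.0,0.003,0.002,0.000,0.2
```

Request:
jog_arm(deltas=[-0.5,1.7,0,0.003,0.002,0,0.2,0,0,0,0,0,0,0.2,0,0,0,0,0,0,0.2])

```text
t: 19.35
eef_pos: [459.0, -12.4, 372.9]
tcp_rot: [-0.366, 1.57, 2.689]
ft_force: [0.2, -0.4, -4.2]
opening: 0.377
```

Run:
```python
from h import *
s=env.state();print(s['eef_pos'])
plan((459.3,-13.2,373.2),-95.0,grip=.2)
b=cam("scene","lift_blue_s");o=cv2.imread("pics/lift_blank_s.png")
n=b["image"][:,:,::-1]
x=np.hstack([cv2.resize(i[195:245,320:360],None,fx=9,fy=9,interpolation=2) for i in (o,n)])
cv2.imwrite("pics/cmp1.png",x);print(x.shape)
```

```text
[458.98588916 -12.39864362 372.9398618 ]
jaw now -95.0 j6 1.49 total tool d [-0.3  0.8 -0.4] rv [0.001 0.001 0.   ] n 1 t 19.4
-0.3,0.8,-0.4,0.001,0.001,0.000,0.2
(450, 720, 3)
```

View pics/cmp1.png

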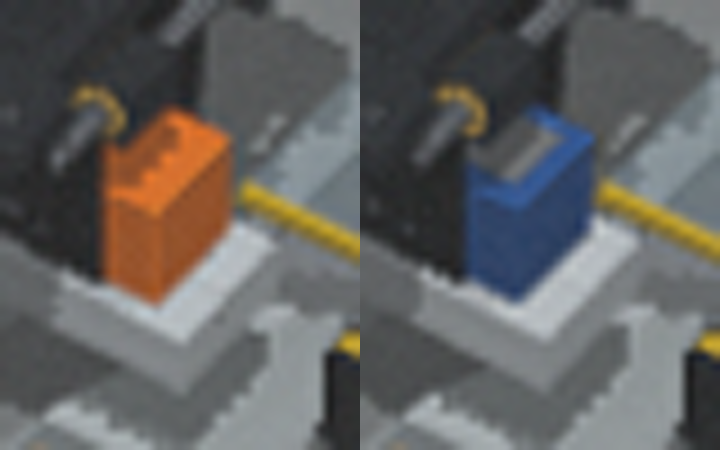

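Request:
jog_arm(deltas=[15,0.8,-0.6,0,0,0,0.2,30,0.2,-0.4,0,0,0,0.2,25,0,0,0,0,0,0.2,10,0,0,0,0,0,0.2,0,0,0,0,0,0,0.2,0,0,0,0,0,0,0.2])

```text
t: 20.15
eef_pos: [460.6, -13.5, 292.4]
tcp_rot: [3.138, 1.568, -0.09]
ft_force: [0.6, -0.1, -3.0]
opening: 0.379
```

Run:
```python
from h import *
s=env.state();print(s['eef_pos'],s['ft_force'])
plan((460.2,-13.5,264.3),-95.0,grip=.2)
```

```text
[460.55223593 -13.5375542  292.39764744] [ 0.58640372 -0.07545414 -3.03832492]
jaw now -95.0 j6 1.48 total tool d [28.1 -0.   0.4] rv [ 0.001 -0.003 -0.   ] n 1 t 20.1
28.1,-0.0,0.4,0.001,-0.003,-0.000,0.2
```

Request:
jog_arm(deltas=[8,0,0.4,0.001,-0.003,0,0.2,5,0,0,0,0,0,0.2,5,0,0,0,0,0,0.2,5,0,0,0,0,0,0.2,4,0,0,0,0,0,0.2,0,0,0,0,0,0,0.2])

```text
t: 20.9
eef_pos: [460.4, -13.5, 264.7]
tcp_rot: [3.056, 1.569, -0.173]
ft_force: [0.1, 1.3, -2.4]
opening: 0.377
```

Run:
```python
from h import *
s=env.state();print(s['eef_pos'],s['ft_force'],s['moment'])
plan((460.2,-13.5,264.3),-95.0,grip=.2)
b=cam("scene");crop(b,270,150,420,290,5,"s9")
```

```text
[460.35922446 -13.50667671 264.66147339] [ 0.13554172  1.27035645 -2.42528744] [0.04630371 0.05239408 0.00903546]
jaw now -95.0 j6 1.49 total tool d [0.4 0.  0.2] rv [-0.    -0.002 -0.   ] n 1 t 20.9
0.4,0.0,0.2,-0.000,-0.002,-0.000,0.2
```

View pics/s9.png

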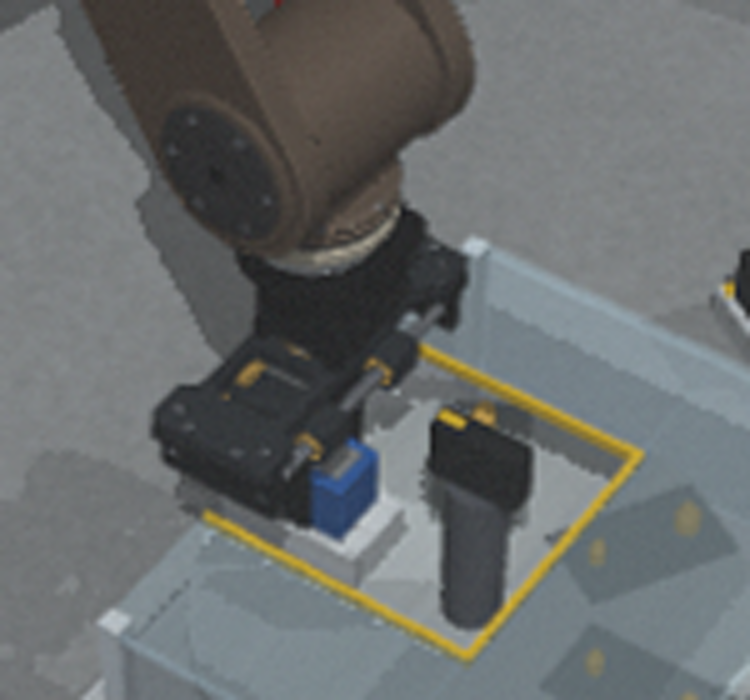

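Request:
jog_arm(deltas=[1,0,0,0,0,0,0.2,1,0,0,0,0,0,0.2,0,0,0,0,0,0,0.2])

```text
t: 21.32
eef_pos: [460.3, -13.5, 264.2]
tcp_rot: [3.021, 1.567, -0.208]
ft_force: [0.4, 0.4, -2.6]
opening: 0.377
```

Request:
jog_arm(deltas=[3,0,0,0,0,0,0.2,2,0,0,0,0,0,0.2])

```text
t: 21.58
eef_pos: [460.4, -13.6, 262.9]
tcp_rot: [3.024, 1.563, -0.205]
ft_force: [-11.1, 1.1, 40.7]
opening: 0.373
```

Run:
```python
from h import *
s=env.state();print(s['eef_pos'],s['ft_force'],s['moment'])
```

```text
[460.41199374 -13.58164314 262.85734593] [-11.12443995   1.14519072  40.70300199] [ 0.39843925  2.20191553 -0.05099557]
```

Request:
jog_arm(deltas=[-1,0,0,0,0,0,0.2,0,0,0,0,0,0,0.6,0,0,0,0,0,0,0.8,0,0,0,0,0,0,0.8,0,0,0,0,0,0,0.8,0,0,0,0,0,0,0.8])

```text
t: 22.32
eef_pos: [460.7, -13.7, 264.1]
tcp_rot: [3.027, 1.561, -0.202]
ft_force: [0.2, 0.0, -0.5]
opening: 0.791
```

Request:
jog_arm(deltas=[-15,0,0,0,0,0,0.8,-30,0,0,0,0,0,0.8,-35,0,0,0,0,0,0.8,-30,0,0,0,0,0,0.7,-5,0,0,0,0,0,0.7,0,0,0,0,0,0,0.6,0,0,0,0,0,0,0.6])

```text
t: 23.2
eef_pos: [459.4, -13.5, 380.2]
tcp_rot: [3.005, 1.565, -0.224]
ft_force: [-0.3, 0.0, 0.6]
opening: 0.607
```

Run:
```python
from h import *
s=env.state();print(s['eef_pos'],s['ft_force'],s['moment'],s['opening'])
b=cam("scene");crop(b,270,150,420,290,5,"s10")
plan((560,-22.3,376),-95,n=4,grip=.6)
```

```text
[459.39959266 -13.46892603 380.15643901] [-0.28170484  0.03769881  0.6315763 ] [0.08548353 0.05129211 0.03414494] 0.6068727386889904
jaw now -95.0 j6 1.49 total tool d [ 4.60e+00 -1.00e-01 -1.01e+02] rv [-0.001 -0.005 -0.001] n 4 t 23.2
1.1,-0.0,-25.2,-0.000,-0.001,-0.000,0.6,1.1,-0.0,-25.2,-0.000,-0.001,-0.000,0.6,1.1,-0.0,-25.2,-0.000,-0.001,-0.000,0.6,1.1,-0.0,-25.2,-0.000,-0.001,-0.000,0.6
```

View pics/s10.png

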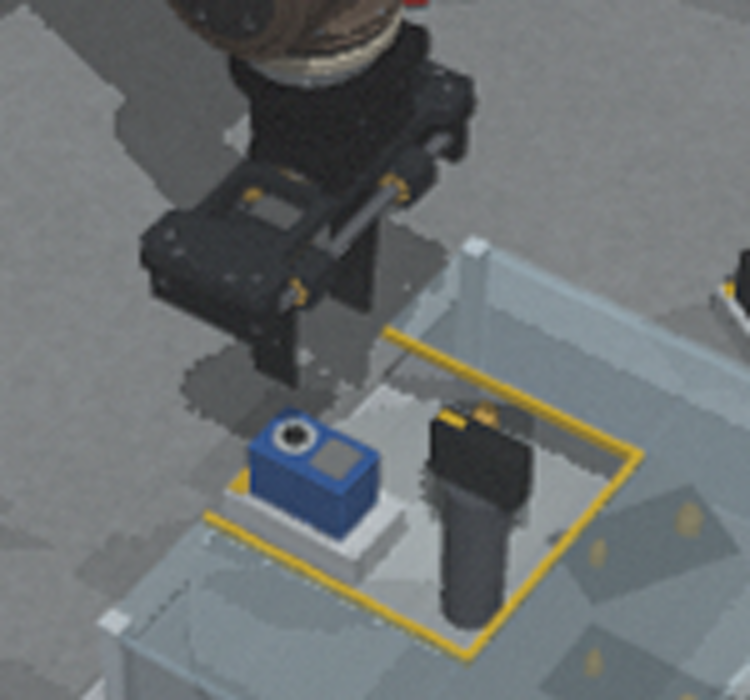

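Request:
jog_arm(deltas=[-12,0,-10,0,-0.003,0,0.6,-2,0,-28,0,-0.002,0,0.6,0,0,-30,0,0,0,0.6,0,0,-25,0,0,0,0.6,0,0,-8,0,0,0,0.6,0,0,0,0,0,0,0.6,0,0,0,0,0,0,0.6])

```text
t: 24.12
eef_pos: [561.8, -22.5, 388.3]
tcp_rot: [-0.004, 1.56, 3.05]
ft_force: [0.2, -0.4, -0.6]
opening: 0.604
```

Run:
```python
from h import *
s=env.state();print(s['eef_pos'],s['ft_force'],s['moment'],s['opening'])
b=cam("scene");crop(b,270,150,420,290,5,"s11")
plan((560,-22.3,340),-95,n=3,grip=.6)
```

```text
[561.7852409  -22.51007333 388.33545385] [ 0.23854036 -0.3568592  -0.58160719] [-0.02515471  0.02594662 -0.04783071] 0.6037447603921732
jaw now -95.0 j6 1.5 total tool d [48.5 -0.   1.2] rv [-0.001  0.011  0.   ] n 3 t 24.2
16.2,-0.0,0.4,-0.000,0.004,0.000,0.6,16.2,-0.0,0.5,-0.000,0.004,0.000,0.6,16.2,-0.0,0.5,-0.000,0.004,0.000,0.6
```

View pics/s11.png

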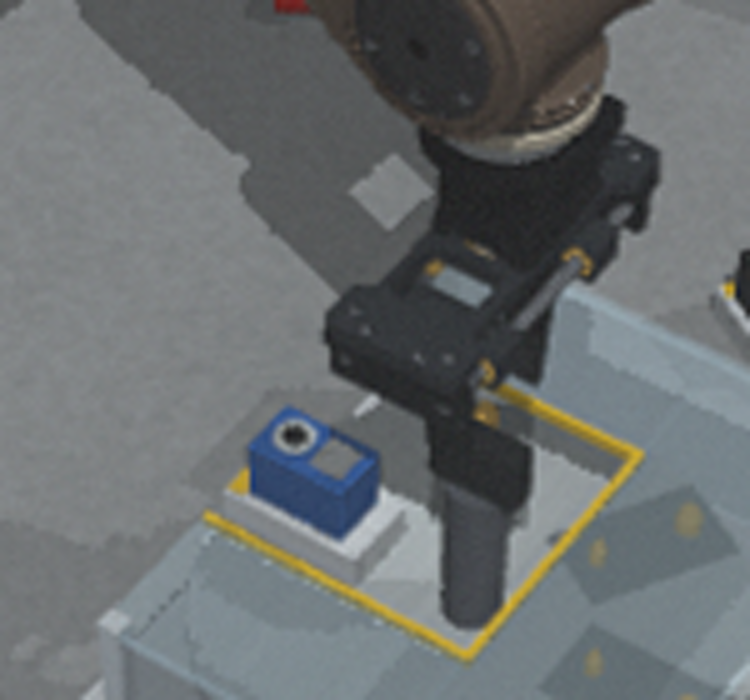

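Request:
jog_arm(deltas=[15,0,0.5,0,0.004,0,0.6,20,0,0.5,0,0.004,0,0.6,13,0,0.5,0,0.003,0,0.6,0,0,0,0,0,0,0.6,0,0,0,0,0,0,0.3,0,0,0,0,0,0,0.05,0,0,0,0,0,0,0,0,0,0,0,0,0,0,0,0,0,0,0,0,0,0,0,0,0,0,0,0])

```text
t: 25.42
eef_pos: [558.3, -21.2, 342.3]
tcp_rot: [-2.821, 1.566, 0.233]
ft_force: [-0.3, -3.9, -1.3]
opening: 0.166
```

Request:
jog_arm(deltas=[0,0,0,0,0,0,0])

```text
t: 25.55
eef_pos: [558.3, -21.2, 342.3]
tcp_rot: [-2.83, 1.566, 0.223]
ft_force: [0.0, 0.6, -0.9]
opening: 0.166
```

Run:
```python
from h import *
s=env.state();print(s['eef_pos'],s['ft_force'],s['moment'],s['opening'])
plan((560,-22.3,340),-95,grip=0)
```

```text
[558.31276656 -21.24844529 342.2643532 ] [ 0.01467235  0.6059783  -0.85966503] [-0.11861285 -0.01341251 -0.01591134] 0.16612523469710622
jaw now -95.1 j6 1.5 total tool d [ 2.3  0.9 -1.8] rv [-0.001 -0.005  0.002] n 1 t 25.6
2.3,0.9,-1.8,-0.001,-0.005,0.002,0
```

Request:
jog_arm(deltas=[0,0,0,-0.1,0,0,0,0,0,0,-0.13,0,0,0,0,0,0,-0.13,0,0,0,0,0,0,-0.13,0,0,0,0,0,0,-0.13,0,0,0])

```text
t: 26.18
eef_pos: [558.3, -21.3, 342.3]
tcp_rot: [-3.004, 1.565, 0.683]
ft_force: [0.4, 2.0, 0.6]
opening: 0.165
```

Run:
```python
from h import *
s=env.state();print(s['eef_pos'],s['ft_force'],s['moment'],s['opening'])
plan((559,-22.5,342),-35,grip=0)
```

```text
[558.28078421 -21.26520745 342.27044045] [0.39253746 1.97506306 0.59028875] [0.1268687  0.06528421 0.20651626] 0.1651496190788229
jaw now -58.8 j6 0.87 total tool d [0.3 1.4 0. ] rv [-0.415 -0.006 -0.   ] n 3 t 26.2
0.1,0.5,0.0,-0.138,-0.002,-0.000,0,0.1,0.5,0.1,-0.138,-0.002,-0.000,0,0.1,0.5,0.1,-0.138,-0.002,-0.000,0
```

Request:
jog_arm(deltas=[0,0,0,-0.14,0,0,0,0,0,0,-0.14,0,0,0,0,0,0,-0.12,0,0,0,0,0,0,0,0,0,0,0,0,0,0,0,0,0])

```text
t: 26.8
eef_pos: [558.2, -21.1, 342.3]
tcp_rot: [3.054, 1.565, 0.868]
ft_force: [-0.6, 0.4, 0.3]
opening: 0.164
```

Run:
```python
from h import *
s=env.state();print(s['eef_pos'],s['ft_force'],s['moment'],s['opening'])
plan((559,-22.5,342),-35,grip=0)
b=cam("scene");crop(b,270,150,420,290,5,"s12")
```

```text
[558.21499996 -21.13168843 342.26988434] [-0.64836643  0.4413337   0.28745743] [ 0.09813377  0.0330382  -0.36934368] 0.1637192342519987
jaw now -35.2 j6 0.45 total tool d [0.3 1.4 0.7] rv [-0.004 -0.006 -0.001] n 1 t 26.8
0.3,1.4,0.7,-0.004,-0.006,-0.001,0
```

View pics/s12.png

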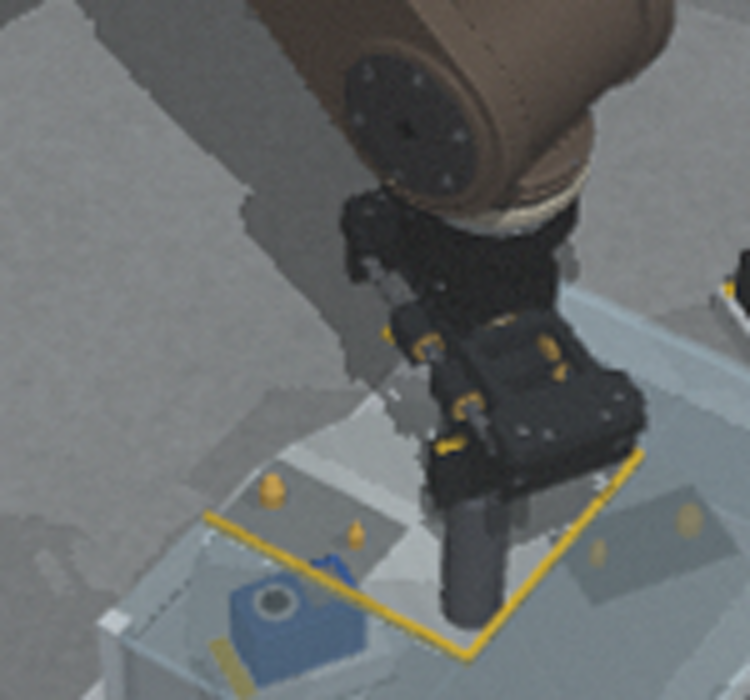

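Request:
jog_arm(deltas=[0,0,0,0,0,0,0.3,0,0,0,0,0,0,0.6,0,0,0,0,0,0,0.6,0,0,0,0,0,0,0.6,-20,0,0,0,0,0,0.7,-35,0,0,0,0,0,0.9,-20,0,0,0,0,0,1,0,0,0,0,0,0,1,0,0,0,0,0,0,1])

```text
t: 27.98
eef_pos: [557.8, -21.7, 418.1]
tcp_rot: [-2.988, 1.566, 1.107]
ft_force: [-0.1, 0.2, 0.3]
opening: 0.99
```

Run:
```python
from h import *
s=env.state();print(s['eef_pos'],s['ft_force'],s['moment'],s['opening'])
a=cam("top","t13");b=cam("scene","s13");crop(b,270,150,470,350,3.5,"s13c")
```

```text
[557.76410216 -21.73887482 418.12588428] [-0.11793573  0.23696029  0.25944161] [ 0.03030496 -0.05040874 -0.00637904] 0.9897696166806813
```

View pics/s13.png

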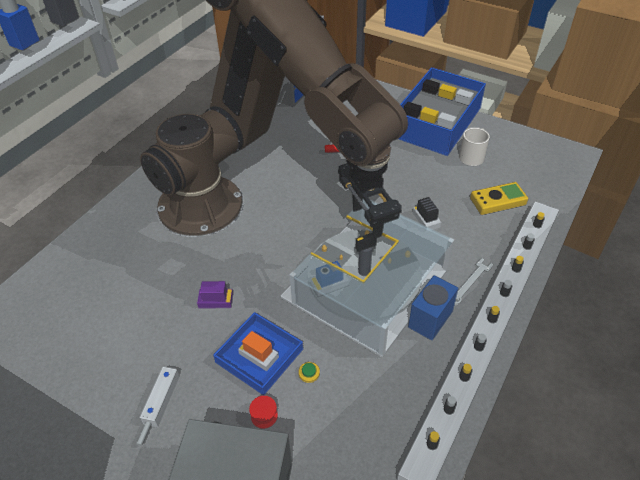

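View pics/t13.png

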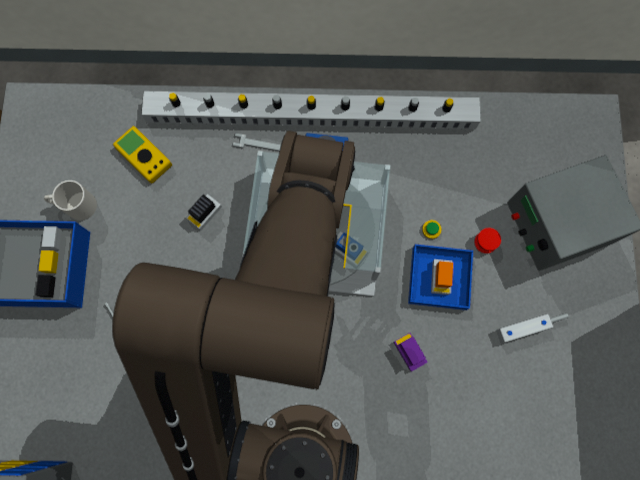

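Run:
```python
from h import *
a=cam("top");b=cam("scene")
crop(a,180,188,225,233,17,"k2_top")
crop(b,408,193,446,231,20,"k2_sc")
```

```text
(no output)
```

View pics/k2_top.png

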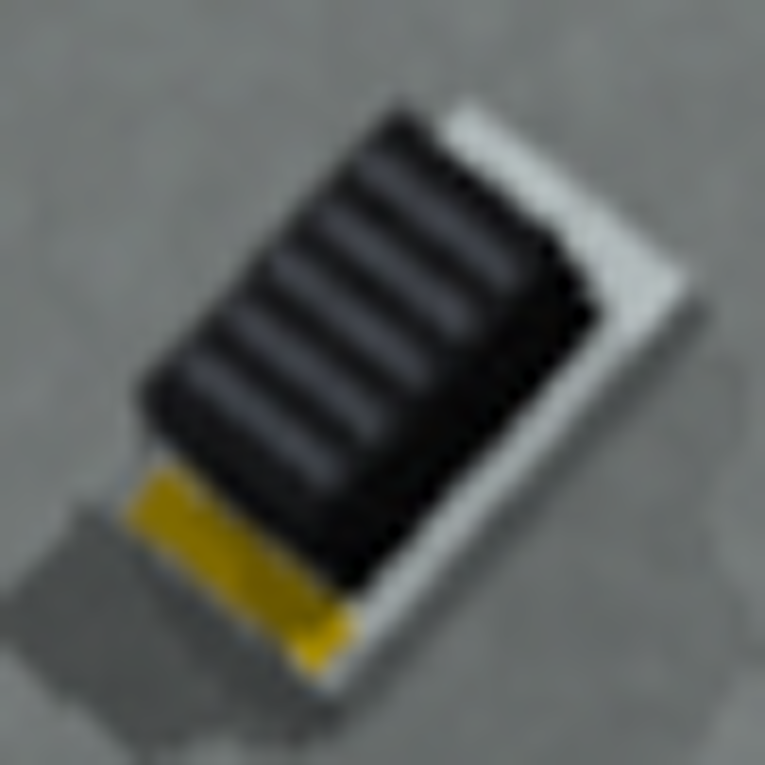

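View pics/k2_sc.png

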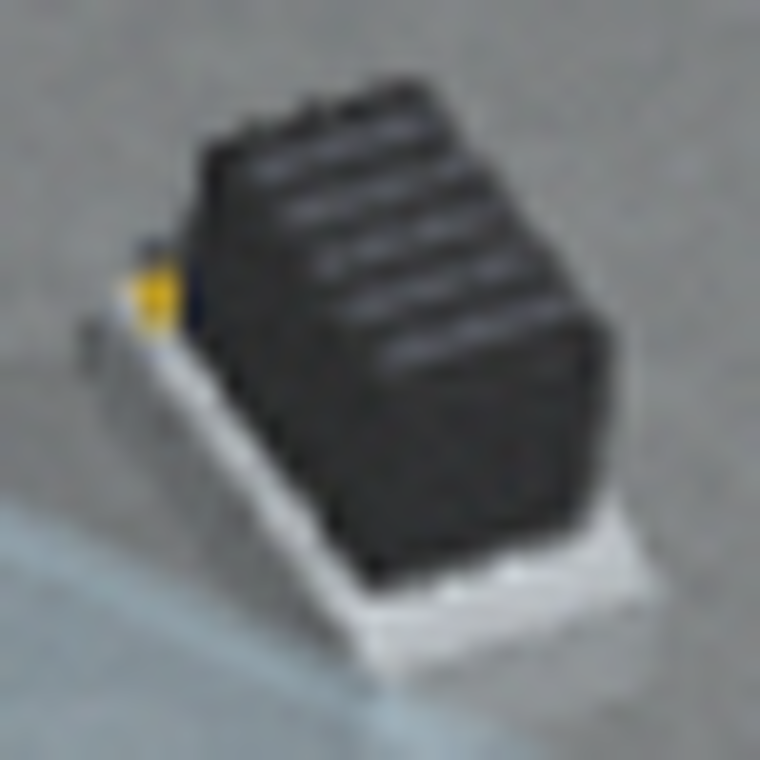

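Run:
```python
from h import *
a=cam("top");b=cam("scene")
def px(x,y,k,o): return ((x+.5)/k-.5+o[0],(y+.5)/k-.5+o[1])
t=lambda x,y,z:plane(a,px(x,y,17,(180,188)),z)
s=lambda x,y,z:plane(b,px(x,y,20,(408,193)),z)
ang=lambda v:np.degrees(np.arctan2(v[1],v[0])).round(1)
A,B,C,D=[t(x,y,21) for x,y in((470,100),(692,275),(330,690),(118,515))]
print("top plate",((A+B+C+D)/4).round(1),((A+C)/2).round(1),((B+D)/2).round(1),ang(C-B),ang(D-A),ang(B-A)+90, np.linalg.norm(C-B),np.linalg.norm(B-A))
L,M,Rr=[s(x,y,21) for x,y in((118,285),(378,675),(655,590))]
print("sc plate",((L+Rr)/2).round(1),ang(L-M),ang(M-Rr),np.linalg.norm(L-M),np.linalg.norm(M-Rr))
print("stripes",t(353,318,60),s(409,241,60), ang(t(262,422,60)-t(445,215,60)),ang(s(342,150,60)-s(475,332,60)))
plan((606,273,400),53,n=8)
```

```text
top plate [606.1 272.1  21. ] [606.2 272.5  21. ] [605.9 271.7  21. ] 142.6 143.8 -37.5 84.29547412594378 45.07452866422553
sc plate [608.3 273.9  21. ] 140.5 -128.2 83.36341891053456 44.05880387714777
stripes [605.94595234 272.33090619  60.        ] [607.6735101  273.45426346  60.        ] 142.5 141.9
jaw now -35.4 j6 0.46 total tool d [  19.8 -131.6 -268. ] rv [-1.543 -0.004 -0.003] n 8 t 28.3
2.5,-16.5,-33.5,-0.193,-0.001,-0.000,1,2.5,-9.7,-36.0,-0.193,-0.001,-0.000,1,2.4,-2.6,-37.2,-0.193,-0.001,-0.000,1,2.4,4.5,-37.0,-0.193,-0.001,-0.000,1,2.4,11.6,-35.5,-0.193,-0.001,-0.000,1,2.4,18.2,-32.6,-0.193,-0.001,-0.000,1,2.3,24.1,-28.5,-0.193,-0.001,-0.000,1,2.3,29.1,-23.4,-0.193,-0.001,-0.000,1
```

Run:
```python
from h import *
plan((607,273,400),52,n=10)
```

```text
jaw now -35.4 j6 0.46 total tool d [  19.8 -130.8 -268.6] rv [-1.525 -0.004 -0.003] n 10 t 28.3
2.0,-13.1,-26.9,-0.153,-0.000,-0.000,1,2.0,-8.8,-28.5,-0.153,-0.000,-0.000,1,2.0,-4.4,-29.5,-0.153,-0.000,-0.000,1,1.9,0.1,-29.9,-0.153,-0.000,-0.000,1,1.9,4.7,-29.5,-0.153,-0.000,-0.000,1,1.9,9.1,-28.5,-0.153,-0.000,-0.000,1,1.9,13.3,-26.7,-0.153,-0.000,-0.000,1,1.9,17.2,-24.4,-0.153,-0.000,-0.000,1,1.9,20.7,-21.5,-0.153,-0.000,-0.000,1,1.9,23.8,-18.1,-0.153,-0.000,-0.000,1
```

Request:
jog_arm(deltas=[2,-13,-27,-0.153,0,0,1,2,-9,-28,-0.153,0,0,1,2,-4,-29,-0.153,0,0,1,2,0,-30,-0.153,0,0,1,2,5,-29,-0.153,0,0,1,2,9,-28,-0.153,0,0,1,2,13,-27,-0.153,0,0,1,2,17,-24,-0.153,0,0,1,2,21,-21,-0.153,0,0,1,2,20,-15,-0.11,0,0,1])

```text
t: 29.52
eef_pos: [602.2, 274.4, 395.7]
tcp_rot: [2.701, 1.567, 2.044]
ft_force: [0.8, -0.1, -0.7]
opening: 1.002
```

Request:
jog_arm(deltas=[0,0,0,0,0,0,1,0,0,0,0,0,0,1,0,0,0,0,0,0,1])

```text
t: 29.9
eef_pos: [602.1, 274.5, 394.7]
tcp_rot: [3.103, 1.566, 2.445]
ft_force: [0.9, -0.5, -0.0]
opening: 0.999
```

Run:
```python
from h import *
print(env.state()['eef_pos']);plan((607,273,250),52,n=4)
```

```text
[602.05855617 274.46062162 394.66303836]
jaw now 52.3 j6 -0.59 total tool d [144.6   1.8   5.4] rv [ 0.005 -0.004 -0.   ] n 4 t 29.9
36.2,0.5,1.4,0.001,-0.001,-0.000,1,36.2,0.5,1.3,0.001,-0.001,-0.000,1,36.2,0.5,1.3,0.001,-0.001,-0.000,1,36.2,0.5,1.2,0.001,-0.001,-0.000,1
```

Request:
jog_arm(deltas=[25,0.5,1.4,0.002,-0.002,0,1,40,0.5,1.3,0.002,-0.002,0,1,40,0.5,1.3,0,0,0,1,30,0.3,1,0,0,0,1,8,0,0,0,0,0,1,0,0,0,0,0,0,1,0,0,0,0,0,0,1])

```text
t: 30.78
eef_pos: [608.6, 268.4, 252.2]
tcp_rot: [0.975, 1.564, 0.302]
ft_force: [-0.1, 0.9, -0.0]
opening: 1.002
```

Run:
```python
from h import *
print(env.state()['eef_pos']);plan((607,273,214.1),52,n=2)
b=cam("scene");crop(b,360,130,480,250,5,"s14")
```

```text
[608.57136631 268.3522495  252.23867913]
jaw now 51.4 j6 -0.58 total tool d [38.1  2.5 -4.3] rv [-0.01   0.004 -0.005] n 2 t 30.8
19.1,1.2,-2.1,-0.005,0.002,-0.003,1,19.1,1.3,-2.1,-0.005,0.002,-0.003,1
```

View pics/s14.png

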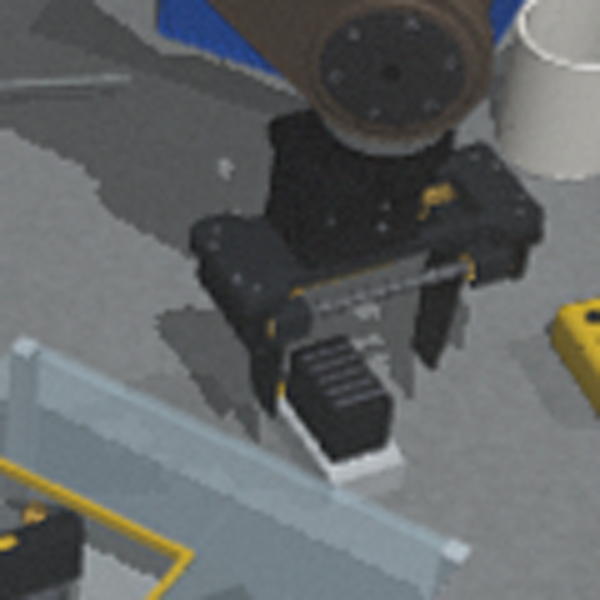

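Request:
jog_arm(deltas=[19,1.2,-2.1,-0.005,0.002,-0.003,1,19,1.2,-2.1,-0.005,0.002,-0.003,1,0,0,0,0,0,0,0.6,0,0,0,0,0,0,0.2,0,0,0,0,0,0,0.2,0,0,0,0,0,0,0.2,0,0,0,0,0,0,0.2,0,0,0,0,0,0,0.2,0,0,0,0,0,0,0.2,0,0,0,0,0,0,0.2])

```text
t: 32.08
eef_pos: [607.0, 273.5, 213.5]
tcp_rot: [0.977, 1.569, 0.314]
ft_force: [-0.8, -0.5, 0.5]
opening: 0.379
```

Request:
jog_arm(deltas=[0,0,0,0,0,0,0.2,0,0,0,0,0,0,0.2,0,0,0,0,0,0,0.2])

```text
t: 32.45
eef_pos: [607.0, 273.5, 213.5]
tcp_rot: [0.947, 1.569, 0.285]
ft_force: [0.2, 0.3, 0.3]
opening: 0.379
```

Run:
```python
from h import *
s=env.state();print(s['eef_pos'],s['ft_force'],s['moment'],s['opening']);plan((607,273,214.1),52,n=2)
b=cam("scene");crop(b,360,130,480,250,5,"s15")
```

```text
[606.98744661 273.53981391 213.49993167] [0.2486619  0.29764099 0.33831637] [ 0.07037212 -0.12260078 -0.00824222] 0.37930466950887415
jaw now 52.1 j6 -0.58 total tool d [-0.6 -0.4  0.3] rv [ 0.001  0.001 -0.001] n 2 t 32.5
-0.3,-0.2,0.2,0.001,0.000,-0.001,1,-0.3,-0.2,0.2,0.001,0.000,-0.001,1
```

View pics/s15.png

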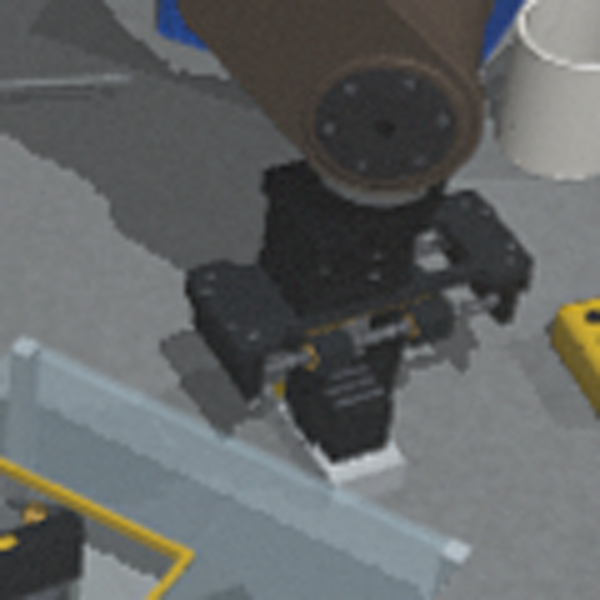

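Request:
jog_arm(deltas=[-10,0,0,0,0,0,0.2,-30,0,0,0,0,0,0.2,-45,0,0,0,0,0,0.2,-50,0,0,0,0,0,0.2,-40,0,0,0,0,0,0.2,-10,0,0,0,0,0,0.2,0,0,0,0,0,0,0.2,0,0,0,0,0,0,0.2])

```text
t: 33.5
eef_pos: [605.9, 273.1, 402.8]
tcp_rot: [-2.134, 1.567, -2.797]
ft_force: [-0.3, 0.4, -2.4]
opening: 0.377
```

Run:
```python
from h import *
s=env.state();print(s['eef_pos'],s['ft_force'],s['moment'],s['opening'])
plan((459.3,-8,385),85.0,n=9,grip=.2)
```

```text
[605.90939316 273.119021   402.76412112] [-0.34739863  0.43137215 -2.38057911] [ 0.0467862  -0.19984679  0.0094675 ] 0.3771220586537138
jaw now 52.1 j6 -0.58 total tool d [  18.7 -311.8   57.3] rv [-0.575 -0.003  0.003] n 9 t 33.5
2.1,-34.6,6.4,-0.064,-0.000,0.000,0.2,2.1,-35.0,4.1,-0.064,-0.000,0.000,0.2,2.1,-35.2,1.9,-0.064,-0.000,0.000,0.2,2.1,-35.2,-0.4,-0.064,-0.000,0.000,0.2,2.0,-35.1,-2.6,-0.064,-0.000,0.000,0.2,2.0,-34.9,-4.8,-0.064,-0.000,0.000,0.2,2.0,-34.5,-7.1,-0.064,-0.000,0.000,0.2,2.0,-34.0,-9.2,-0.064,-0.000,0.000,0.2,2.0,-33.3,-11.4,-0.064,-0.000,0.000,0.2
```

Request:
jog_arm(deltas=[1,-20,6,-0.064,0,0,0.2,2,-36,4,-0.064,0,0,0.2,2,-36,2,-0.064,0,0,0.2,2,-36,0,-0.064,0,0,0.2,2,-36,-3,-0.064,0,0,0.2,2,-36,-5,-0.064,0,0,0.2,2,-35,-7,-0.064,0,0,0.2,2,-35,-9,-0.064,0,0,0.2,2,-30,-11,-0.064,0,0,0.2,0,-10,-3,0,0,0,0.2])

```text
t: 34.75
eef_pos: [460.0, -17.2, 372.3]
tcp_rot: [-2.963, 1.541, -3.029]
ft_force: [0.8, 0.7, -1.7]
opening: 0.377
```

Request:
jog_arm(deltas=[0,0,0,0,0,0,0.2,0,0,0,0,0,0,0.2,0,0,0,0,0,0,0.2])

```text
t: 35.12
eef_pos: [460.9, -16.3, 371.4]
tcp_rot: [-2.986, 1.54, -3.054]
ft_force: [-0.0, -0.6, -1.4]
opening: 0.379
```

Run:
```python
from h import *
s=env.state();print(s['eef_pos'])
plan((459.3,-13.2,373.0),85.0,grip=.2)
```

```text
[460.86769578 -16.32233247 371.35771727]
jaw now 86.1 j6 -1.67 total tool d [-1.6  3.  -1.8] rv [ 0.019 -0.03   0.005] n 1 t 35.1
-1.6,3.0,-1.8,0.019,-0.030,0.005,0.2
```

Request:
jog_arm(deltas=[-1.6,3,-1.8,0.019,-0.03,0.005,0.2,0,0,0,0,0,0,0.2,0,0,0,0,0,0,0.2])

```text
t: 35.5
eef_pos: [459.5, -12.0, 373.1]
tcp_rot: [0.184, 1.569, 0.096]
ft_force: [0.6, -0.1, -2.3]
opening: 0.38
```

Run:
```python
from h import *
s=env.state();print(s['eef_pos'])
plan((459.3,-13.2,373.2),85.0,grip=.2)
b=cam("scene","lift_black_s");o=cv2.imread("pics/lift_blank_s.png")
n=b["image"][:,:,::-1]
x=np.hstack([cv2.resize(i[195:245,320:360],None,fx=9,fy=9,interpolation=2) for i in (o,n)])
cv2.imwrite("pics/cmp2.png",x)
```

```text
[459.45302262 -11.9741896  373.13061686]
jaw now 85.0 j6 -1.65 total tool d [-0.1 -1.2 -0. ] rv [-0.     0.002 -0.   ] n 1 t 35.5
-0.1,-1.2,-0.0,-0.000,0.002,-0.000,0.2
```

View pics/cmp2.png

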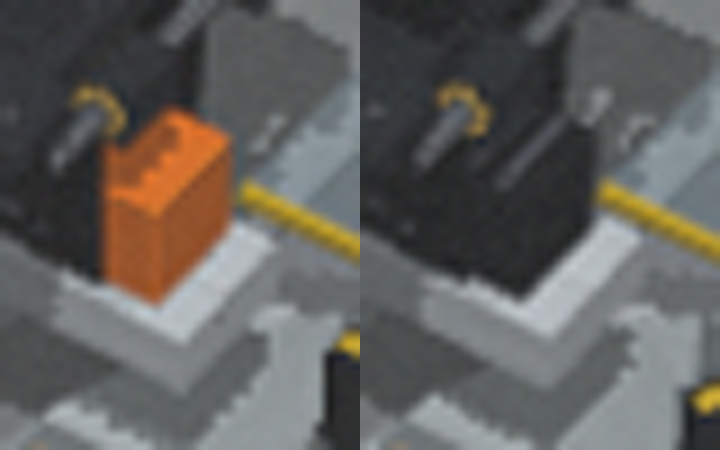

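Request:
jog_arm(deltas=[15,-1.4,0.5,0,0.001,0,0.2,30,-0.2,0.4,0,0,0,0.2,25,0,0,0,0,0,0.2,10,0,0,0,0,0,0.2,0,0,0,0,0,0,0.2,0,0,0,0,0,0,0.2])

```text
t: 36.3
eef_pos: [461.1, -14.0, 292.7]
tcp_rot: [0.005, 1.566, -0.083]
ft_force: [-0.5, 0.1, -2.6]
opening: 0.376
```

Run:
```python
from h import *
s=env.state();print(s['eef_pos'],s['ft_force'])
plan((460.2,-13.5,264),85.0,grip=.2)
```

```text
[461.14672726 -13.95693465 292.65681693] [-0.46427847  0.14705107 -2.61475321]
jaw now 85.0 j6 -1.66 total tool d [28.7  0.4 -1.1] rv [-0.     0.004 -0.   ] n 1 t 36.3
28.7,0.4,-1.1,-0.000,0.004,-0.000,0.2
```

Request:
jog_arm(deltas=[6,0.4,-1,0,0.004,0,0.2,4,0,0,0,0,0,0.2,5,0,0,0,0,0,0.2,5,0,0,0,0,0,0.2,5,0,0,0,0,0,0.2,3,0,0,0,0,0,0.2,0,0,0,0,0,0,0.2])

```text
t: 37.17
eef_pos: [460.4, -13.4, 263.9]
tcp_rot: [-0.058, 1.568, -0.146]
ft_force: [0.1, -0.1, -2.7]
opening: 0.377
```

Run:
```python
from h import *
s=env.state();print(s['eef_pos'],s['ft_force'],s['moment'])
plan((460.2,-13.5,264),85.0,grip=.2)
```

```text
[460.3760355  -13.41752796 263.85400296] [ 0.05839227 -0.13785448 -2.67195809] [ 0.13209257 -0.12650033 -0.00232344]
jaw now 85.0 j6 -1.66 total tool d [-0.1 -0.1 -0.2] rv [-0.     0.002  0.   ] n 1 t 37.2
-0.1,-0.1,-0.2,-0.000,0.002,0.000,0.2
```

Expected home at ~263.5. Press lightly to contact.

Request:
jog_arm(deltas=[3,0,0,0,0,0,0.2,1,0,0,0,0,0,0.2])

```text
t: 37.42
eef_pos: [460.6, -13.3, 262.4]
tcp_rot: [-0.065, 1.565, -0.152]
ft_force: [-4.0, 0.9, 8.1]
opening: 0.378
```

Request:
jog_arm(deltas=[2,0,0,0,0,0,0.2])

```text
t: 37.55
eef_pos: [460.4, -13.2, 262.3]
tcp_rot: [-0.075, 1.564, -0.162]
ft_force: [-9.6, 1.7, 43.4]
opening: 0.382
```

Firmly home. Release and rise.

Request:
jog_arm(deltas=[-1,0,0,0,0,0,0.2,0,0,0,0,0,0,0.6,0,0,0,0,0,0,0.8,0,0,0,0,0,0,0.8,0,0,0,0,0,0,0.8,0,0,0,0,0,0,0.8])

```text
t: 38.3
eef_pos: [460.6, -13.3, 263.8]
tcp_rot: [-0.08, 1.562, -0.167]
ft_force: [0.2, 0.1, -0.4]
opening: 0.791
```

Request:
jog_arm(deltas=[-15,0,0,0,0,0,0.8,-30,0,0,0,0,0,0.8,-40,0,0,0,0,0,0.8,-40,0,0,0,0,0,0.7,-10,0,0,0,0,0,0.6,0,0,0,0,0,0,0.6,0,0,0,0,0,0,0.6])

```text
t: 39.17
eef_pos: [459.2, -13.1, 400.5]
tcp_rot: [-0.072, 1.566, -0.159]
ft_force: [0.0, 0.1, -0.5]
opening: 0.603
```

Run:
```python
from h import *
s=env.state();print(s['eef_pos'],s['ft_force'],s['moment'],s['opening'])
b=cam("scene");crop(b,270,150,420,290,5,"s16")
plan((559.3,-22,400),-35,n=14,grip=.6)
```

```text
[459.21094636 -13.12216408 400.51202007] [ 0.04699902  0.05723769 -0.46549273] [ 0.11596975 -0.17338424 -0.0258116 ] 0.6030514937792105
jaw now 85.0 j6 -1.66 total tool d [ 8.000e-01 -1.000e-01  1.005e+02] rv [ 2.095  0.003 -0.004] n 14 t 39.2
0.1,-0.0,7.2,0.150,0.000,-0.000,0.6,0.1,1.1,7.1,0.150,0.000,-0.000,0.6,0.1,2.1,6.9,0.150,0.000,-0.000,0.6,0.1,3.1,6.5,0.150,0.000,-0.000,0.6,0.0,4.0,5.9,0.150,0.000,-0.000,0.6,0.0,4.9,5.3,0.150,0.000,-0.000,0.6,0.0,5.6,4.5,0.150,0.000,-0.000,0.6,0.0,6.2,3.6,0.150,0.000,-0.000,0.6,0.0,6.7,2.6,0.150,0.000,-0.000,0.6,0.0,7.0,1.6,0.150,0.000,-0.000,0.6,0.0,7.2,0.5,0.150,0.000,-0.000,0.6,0.0,7.2,-0.5,0.150,0.000,-0.000,0.6,0.0,7.0,-1.6,0.150,0.000,-0.000,0.6,0.0,6.7,-2.6,0.150,0.000,-0.000,0.6
```

View pics/s16.png

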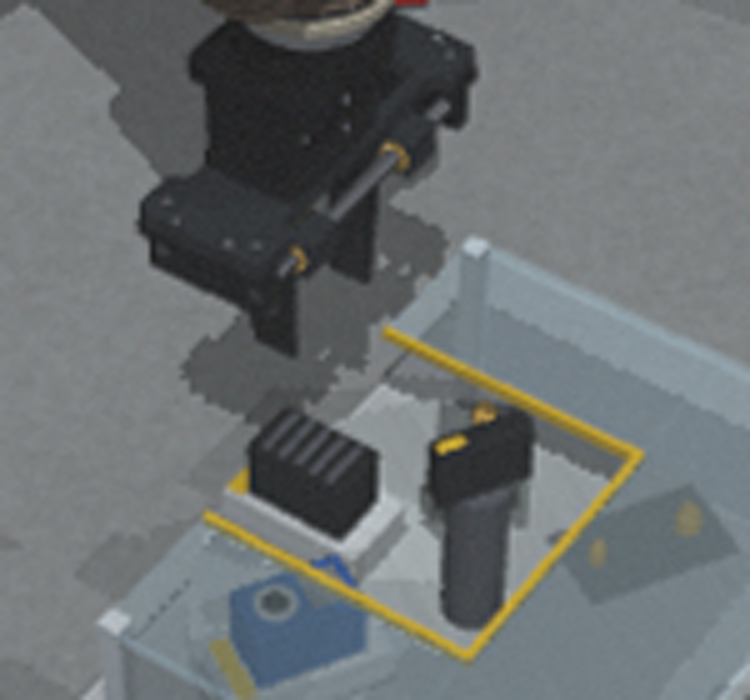

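Request:
jog_arm(deltas=[0,0,7,0.15,0,0,0.6,0,1,7,0.15,0,0,0.6,0,2,7,0.15,0,0,0.6,0,3,6.5,0.15,0,0,0.6,0,4,6,0.15,0,0,0.6,0,5,5,0.15,0,0,0.6,0,6,4.5,0.15,0,0,0.6,0,6,3.5,0.15,0,0,0.6,0,7,2.5,0.15,0,0,0.6,0,7,1.5,0.15,0,0,0.6])

```text
t: 40.48
eef_pos: [533.2, -21.1, 387.8]
tcp_rot: [-1.67, 1.554, 2.977]
ft_force: [-0.6, -0.5, 0.4]
opening: 0.595
```

Request:
jog_arm(deltas=[0,7,0.5,0.15,0,0,0.6,0,7,-0.5,0.15,0,0,0.6,0,7,-1.5,0.15,0,0,0.6,0,7,-2.5,0.12,0,0,0.6,0,0,0,0,0,0,0.6,0,0,0,0,0,0,0.6])

```text
t: 41.22
eef_pos: [562.8, -26.0, 379.4]
tcp_rot: [-1.084, 1.541, 2.976]
ft_force: [0.1, -0.6, -0.3]
opening: 0.598
```

Run:
```python
from h import *
s=env.state();print(s['eef_pos'])
plan((559.3,-21.9,342),-35.1,n=4,grip=.6)
```

```text
[562.79901393 -25.96129381 379.43683192]
jaw now -37.4 j6 0.49 total tool d [37.5 -4.3 -1.6] rv [-0.039  0.013  0.026] n 4 t 41.2
9.4,-1.1,-0.4,-0.010,0.003,0.007,0.6,9.4,-1.1,-0.4,-0.010,0.003,0.007,0.6,9.4,-1.2,-0.4,-0.010,0.003,0.007,0.6,9.4,-1.2,-0.3,-0.010,0.003,0.007,0.6
```

Request:
jog_arm(deltas=[0,-4.3,-1.6,-0.039,0.013,0.026,0.6,0,0,0,0,0,0,0.6,0,0,0,0,0,0,0.6])

```text
t: 41.6
eef_pos: [559.7, -21.6, 379.3]
tcp_rot: [1.928, 1.57, -0.25]
ft_force: [0.1, 0.1, -0.2]
opening: 0.601
```

Run:
```python
from h import *
s=env.state();print(s['eef_pos'])
plan((559.3,-21.9,342),-35.1,n=4,grip=.6)
```

```text
[559.65674139 -21.60478211 379.3255037 ]
jaw now -34.8 j6 0.45 total tool d [37.3 -0.2  0.5] rv [ 0.006 -0.    -0.001] n 4 t 41.6
9.3,-0.0,0.1,0.001,-0.000,-0.000,0.6,9.3,-0.0,0.1,0.001,-0.000,-0.000,0.6,9.3,-0.0,0.1,0.001,-0.000,-0.000,0.6,9.3,-0.0,0.1,0.001,-0.000,-0.000,0.6
```

Request:
jog_arm(deltas=[12,0,0.2,0.003,0,0,0.6,15,0,0.2,0.003,0,0,0.6,10,0,0,0,0,0,0.6,0,0,0,0,0,0,0.5,0,0,0,0,0,0,0.2,0,0,0,0,0,0,0,0,0,0,0,0,0,0,0,0,0,0,0,0,0,0,0,0,0,0,0,0,0,0,0,0,0,0,0])

```text
t: 42.85
eef_pos: [558.6, -21.4, 339.5]
tcp_rot: [-1.464, 1.569, 2.635]
ft_force: [-0.9, -0.3, -2.0]
opening: 0.169
```

Run:
```python
from h import *
s=env.state();print(s['eef_pos'],s['ft_force'],s['moment'],s['opening'])
plan(None,25,grip=0)
```

```text
[558.63295562 -21.41798206 339.49997385] [-0.85220159 -0.29680059 -2.02262315] [-0.08056512 -0.14966905 -0.0170487 ] 0.16852591246021242
jaw now -35.1 j6 0.46 total tool d [0. 0. 0.] rv [-1.049e+00 -1.000e-03  2.000e-03] n 7 t 42.9
0.0,0.0,0.0,-0.150,-0.000,0.000,0,0.0,0.0,0.0,-0.150,-0.000,0.000,0,0.0,0.0,0.0,-0.150,-0.000,0.000,0,0.0,0.0,0.0,-0.150,-0.000,0.000,0,0.0,0.0,0.0,-0.150,-0.000,0.000,0,0.0,0.0,0.0,-0.150,-0.000,0.000,0,0.0,0.0,0.0,-0.150,-0.000,0.000,0
```

Request:
jog_arm(deltas=[0,0,0,-0.1,0,0,0,0,0,0,-0.13,0,0,0,0,0,0,-0.13,0,0,0,0,0,0,-0.13,0,0,0,0,0,0,-0.13,0,0,0,0,0,0,-0.14,0,0,0,0,0,0,-0.14,0,0,0,0,0,0,-0.12,0,0,0,0,0,0,0,0,0,0,0,0,0,0,0,0,0])

```text
t: 44.1
eef_pos: [558.9, -21.6, 339.5]
tcp_rot: [-2.879, 1.568, 2.266]
ft_force: [-1.2, 0.7, -1.0]
opening: 0.171
```

Run:
```python
from h import *
s=env.state();print(s['eef_pos'],s['ft_force'],s['moment'],s['opening'])
plan(None,25,grip=0)
b=cam("scene");crop(b,270,150,420,290,5,"s17")
```

```text
[558.8912654  -21.57719589 339.51499203] [-1.22706411  0.72350774 -0.99136948] [-0.1477498  -0.09097102 -0.40825974] 0.17125366995142324
jaw now 24.8 j6 -0.59 total tool d [0. 0. 0.] rv [-0.004 -0.003  0.001] n 1 t 44.1
0.0,0.0,0.0,-0.004,-0.003,0.001,0
```

View pics/s17.png

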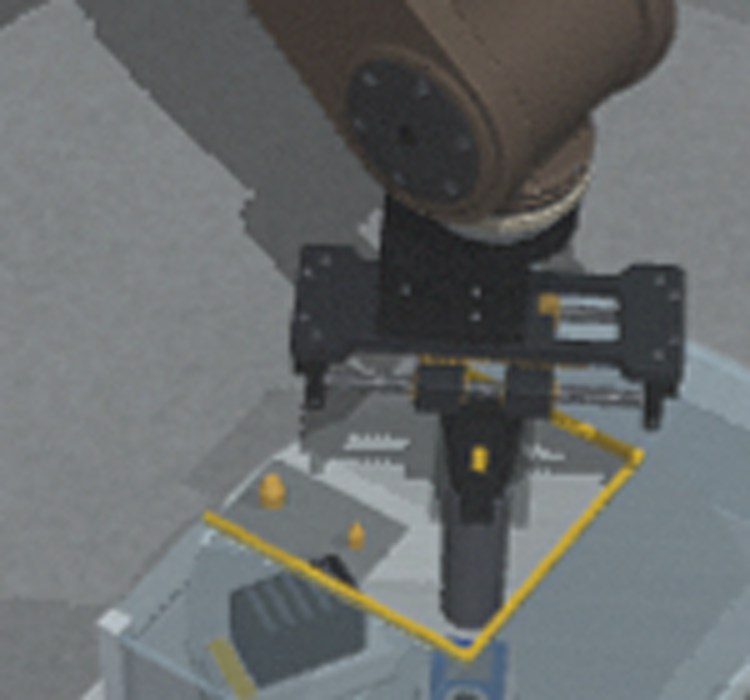

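Request:
jog_arm(deltas=[0,0,0,0,0,0,0.3,0,0,0,0,0,0,0.6,0,0,0,0,0,0,0.6,0,0,0,0,0,0,0.6,-20,0,0,0,0,0,0.6,-35,0,0,0,0,0,0.4,-20,0,0,0,0,0,0.2,0,0,0,0,0,0,0,0,0,0,0,0,0,0])

```text
t: 45.28
eef_pos: [559.0, -22.0, 415.8]
tcp_rot: [-2.791, 1.568, 2.351]
ft_force: [0.9, -0.7, -0.3]
opening: 0.236
```

Run:
```python
from h import *
s=env.state();print(s['eef_pos'],s['opening'])
a=cam("top","t18");b=cam("scene","s18")
for n,c,roi in(("s",b,(295,355,325,385)),("t",a,(420,215,445,240))):
    h=cv2.cvtColor(c["image"],cv2.COLOR_RGB2HSV)
    for nm,lo,hi in(("green",(45,100,50),(85,255,255)),("yel",(20,130,80),(35,255,255))):
        m=cv2.inRange(h,lo,hi);k=np.zeros_like(m);k[roi[1]:roi[3],roi[0]:roi[2]]=1;m*=k
        print(n,nm,cv2.minEnclosingCircle(cv2.findNonZero(m)),cv2.moments(m,True)['m00'])
crop(b,290,350,330,390,15,"btn_s");crop(a,415,210,450,245,15,"btn_t")
```

```text
[559.01888593 -21.95926388 415.81644903] 0.23568857190262185
s green ((308.5, 369.5), 6.96429443359375) 150.0
s yel ((308.7173767089844, 371.7173767089844), 10.425152778625488) 171.0
t green ((432.1153869628906, 227.88461303710938), 6.179136753082275) 118.0
t yel ((431.46533203125, 228.7196502685547), 9.620362281799316) 151.0
```

View pics/s18.png

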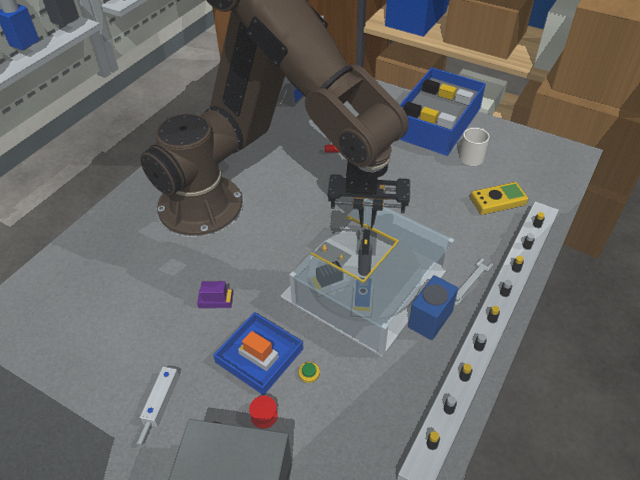

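View pics/btn_s.png

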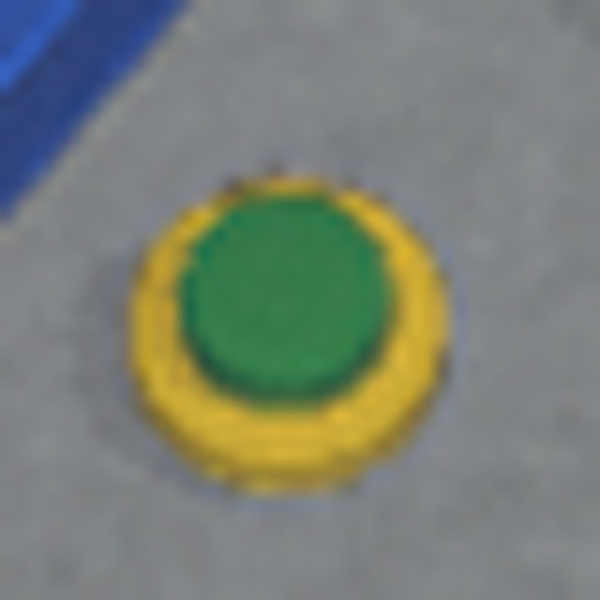

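View pics/btn_t.png

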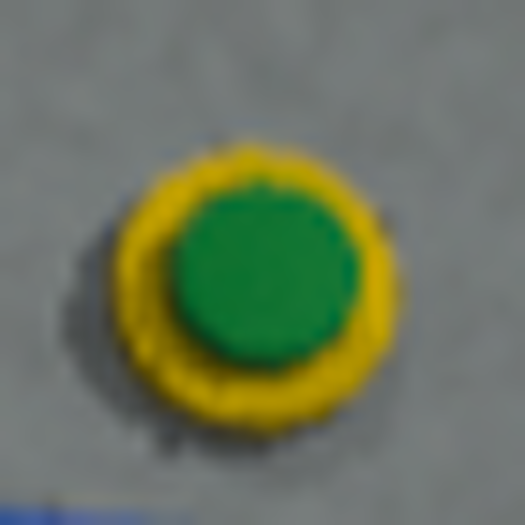

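Run:
```python
from h import *
plan((574,-324,400),24.8,n=8,grip=0)
```

```text
jaw now 24.6 j6 -0.59 total tool d [  15.  -112.2  280.9] rv [-0.003 -0.003  0.001] n 8 t 45.4
1.9,-14.0,35.1,-0.000,-0.000,0.000,0,1.9,-14.0,35.1,-0.000,-0.000,0.000,0,1.9,-14.1,35.1,-0.000,-0.000,0.000,0,1.9,-14.1,35.1,-0.000,-0.000,0.000,0,1.9,-14.1,35.1,-0.000,-0.000,0.000,0,1.9,-14.1,35.1,-0.000,-0.000,0.000,0,1.9,-14.1,35.1,-0.000,-0.000,0.000,0,2.0,-14.1,35.1,-0.000,-0.000,0.000,0
```

Request:
jog_arm(deltas=[0,-8,20,0,0,0,0,1,-14,35,0,0,0,0,1,-15,38,0,0,0,0,1,-15,38,0,0,0,0,1,-15,38,0,0,0,0,1,-15,38,0,0,0,0,1,-14,36,0,0,0,0,1,-8,20,0,0,0,0,0,0,0,0,0,0,0,0,0,0,0,0,0,0])

```text
t: 46.62
eef_pos: [574.9, -311.8, 398.4]
tcp_rot: [-2.557, 1.555, 2.587]
ft_force: [0.1, 0.4, 0.8]
opening: 0.005
```

Run:
```python
from h import *
s=env.state();print(s['eef_pos'],s['opening'])
plan((574,-324,250),24.8,n=4,grip=0)
```

```text
[ 574.94016338 -311.75461959  398.38928043] 0.005219805470218965
jaw now 24.7 j6 -1.03 total tool d [148.3  -4.7  12.7] rv [-0.002 -0.013  0.009] n 4 t 46.6
37.1,-1.2,3.2,-0.000,-0.003,0.002,0,37.1,-1.2,3.1,-0.000,-0.003,0.002,0,37.1,-1.3,2.9,-0.000,-0.003,0.002,0,37.1,-1.4,2.8,-0.000,-0.003,0.002,0
```

Request:
jog_arm(deltas=[25,-1.2,3.2,0,-0.006,0.004,0,38,-1.2,3.2,0,-0.006,0.004,0,40,-1.3,3,0,0,0,0,30,-1,2.5,0,0,0,0,8,0,0,0,0,0,0,0,0,0,0,0,0,0,0,0,0,0,0,0,0])

```text
t: 47.5
eef_pos: [577.1, -316.3, 258.1]
tcp_rot: [0.747, 1.567, -0.385]
ft_force: [0.1, 0.5, -0.1]
opening: 0.003
```

Run:
```python
from h import *
s=env.state();print(s['eef_pos'],s['opening'])
plan((574,-324,250),24.8,n=1,grip=0)
b=cam("scene");crop(b,230,270,380,420,4,"s19")
```

```text
[ 577.10002587 -316.30112038  258.14130216] 0.0026913157671617865
jaw now 25.2 j6 -1.04 total tool d [ 8.1 -6.1  5.6] rv [ 0.006  0.003 -0.003] n 1 t 47.5
8.1,-6.1,5.6,0.006,0.003,-0.003,0
```

View pics/s19.png

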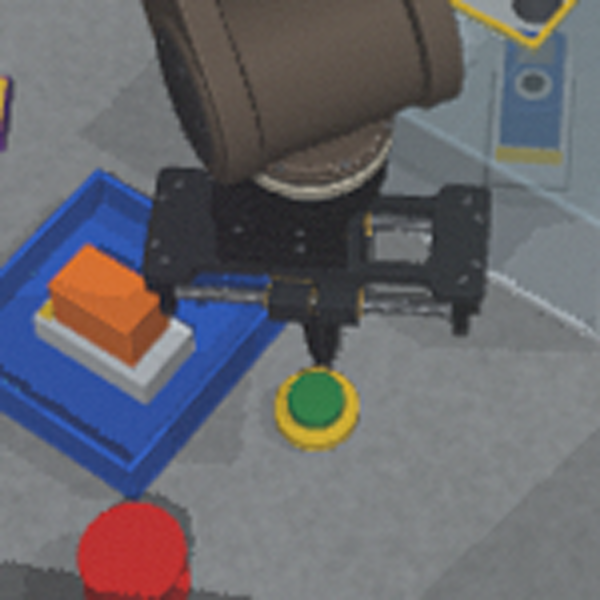

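Request:
jog_arm(deltas=[8,-6.1,5.6,0.006,0.003,-0.003,0,8,0,0,0,0,0,0,0,0,0,0,0,0,0,0,0,0,0,0,0,0])

```text
t: 48.05
eef_pos: [573.7, -324.9, 242.6]
tcp_rot: [0.358, 1.569, -0.78]
ft_force: [-0.9, -0.5, -1.3]
opening: 0.005
```

Run:
```python
from h import *
s=env.state();print(s['eef_pos'],s['ft_force'])
plan((574,-324,225),24.8,n=1,grip=0)
b=cam("scene");crop(b,270,310,350,390,7,"s20")
```

```text
[ 573.7115681  -324.93560685  242.58045937] [-0.89127254 -0.45790023 -1.32345103]
jaw now 24.8 j6 -1.05 total tool d [17.6  0.6 -0.8] rv [-0.001  0.002 -0.001] n 1 t 48.0
17.6,0.6,-0.8,-0.001,0.002,-0.001,0
```

View pics/s20.png

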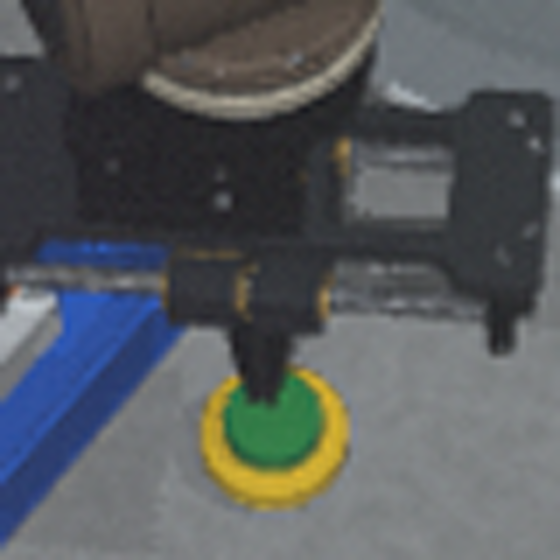

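Request:
jog_arm(deltas=[6,0,0,0,0,0,0,6,0,0,0,0,0,0,0,0,0,0,0,0,0])

```text
t: 48.48
eef_pos: [573.8, -324.7, 229.7]
tcp_rot: [0.363, 1.569, -0.775]
ft_force: [-0.9, -0.4, 0.5]
opening: 0.007
```

Request:
jog_arm(deltas=[4,0,0,0,0,0,0])

```text
t: 48.6
eef_pos: [573.9, -324.8, 225.8]
tcp_rot: [0.391, 1.568, -0.747]
ft_force: [0.2, 0.7, -0.4]
opening: 0.005
```

Request:
jog_arm(deltas=[3,0,0,0,0,0,0])

```text
t: 48.72
eef_pos: [573.8, -324.8, 222.4]
tcp_rot: [0.375, 1.569, -0.763]
ft_force: [-0.4, 0.4, -0.2]
opening: 0.006
```

Request:
jog_arm(deltas=[3,0,0,0,0,0,0])

```text
t: 48.85
eef_pos: [573.9, -324.7, 219.3]
tcp_rot: [0.39, 1.569, -0.748]
ft_force: [0.1, -0.1, 0.8]
opening: 0.002
```

Request:
jog_arm(deltas=[3,0,0,0,0,0,0])

```text
t: 48.98
eef_pos: [573.9, -324.8, 216.1]
tcp_rot: [0.386, 1.569, -0.752]
ft_force: [-0.7, -0.3, 0.2]
opening: 0.007
```

Request:
jog_arm(deltas=[3,0,0,0,0,0,0])

```text
t: 49.1
eef_pos: [573.9, -324.8, 212.8]
tcp_rot: [0.383, 1.569, -0.755]
ft_force: [0.5, 0.0, 0.1]
opening: 0.008
```

Request:
jog_arm(deltas=[2,0,0,0,0,0,0])

```text
t: 49.22
eef_pos: [573.9, -324.8, 210.8]
tcp_rot: [0.39, 1.569, -0.748]
ft_force: [-0.9, 0.9, 1.4]
opening: 0.004
```

Run:
```python
from h import *
b=cam("scene");crop(b,270,310,350,390,7,"s21")
```

```text
(no output)
```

View pics/s21.png

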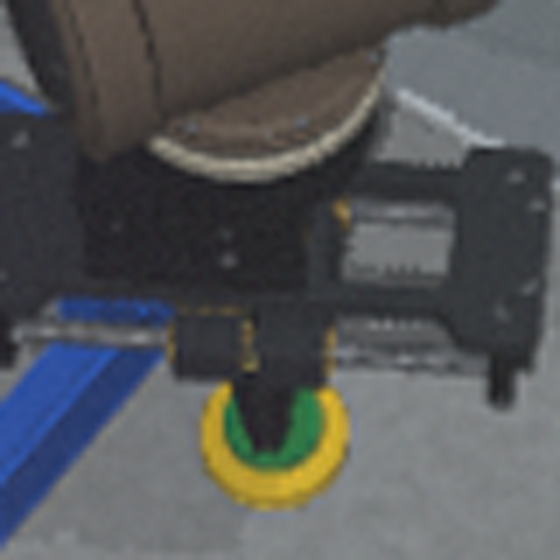

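Request:
jog_arm(deltas=[3,0,0,0,0,0,0])

```text
t: 49.4
eef_pos: [573.9, -324.8, 207.8]
tcp_rot: [0.394, 1.568, -0.744]
ft_force: [-0.1, 0.9, 3.7]
opening: 0.006
```

Request:
jog_arm(deltas=[2,0,0,0,0,0,0])

```text
t: 49.52
eef_pos: [573.9, -324.8, 206.2]
tcp_rot: [0.405, 1.568, -0.733]
ft_force: [-5.1, 3.9, 19.6]
opening: 0.004
```

Request:
jog_arm(deltas=[2,0,0,0,0,0,0])

```text
t: 49.65
eef_pos: [573.9, -324.8, 205.9]
tcp_rot: [0.404, 1.568, -0.734]
ft_force: [-8.9, 5.3, 31.4]
opening: 0.004
```

Request:
jog_arm(deltas=[-5,0,0,0,0,0,0,-20,0,0,0,0,0,0,-40,0,0,0,0,0,0,-45,0,0,0,0,0,0,-45,0,0,0,0,0,0,-30,0,0,0,0,0,0,0,0,0,0,0,0,0,0,0,0,0,0,0,0])

```text
t: 50.65
eef_pos: [572.8, -323.9, 401.4]
tcp_rot: [0.46, 1.565, -0.678]
ft_force: [-0.6, -0.2, 0.1]
opening: 0.003
```

Run:
```python
from h import *
s=env.state();print(s['t'],s['eef_pos'],s['ft_force'])
a=cam("top","t22");b=cam("scene","s22")
```

```text
50.65 [ 572.82310103 -323.93200531  401.43053669] [-0.611384  -0.1822561  0.0716783]
```

View pics/s22.png

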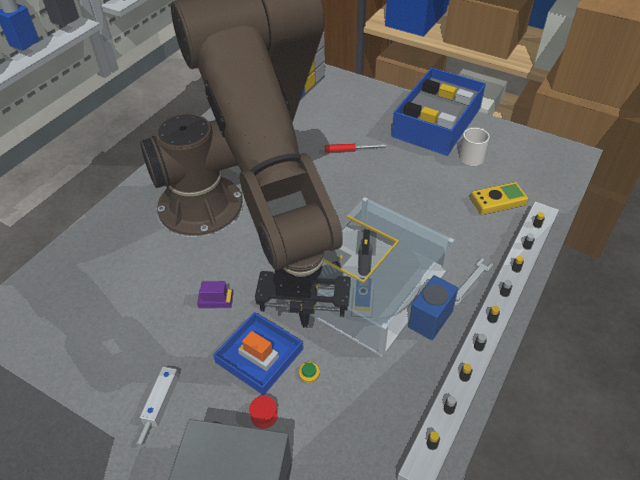

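View pics/t22.png

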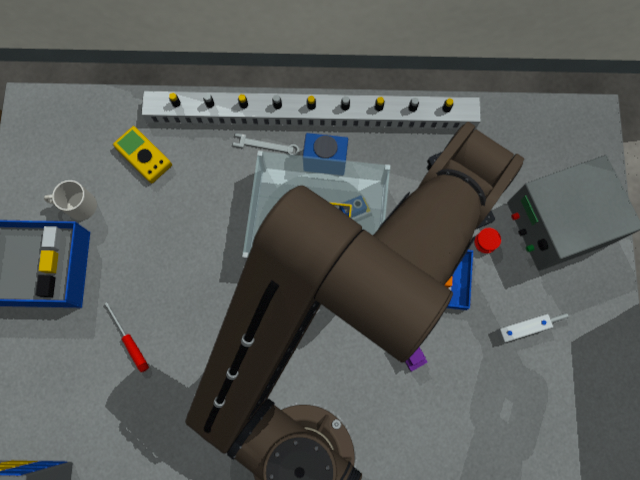

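Run:
```python
from cell import env
print(env.job_done())
```

```text
the job is handed in; nothing more can be done
None
```

I finished the job and handed it in at about 51 s of the 210 s allowed; the hand-in gives no verdict.

- **Blank:** the orange blank is in the blue tray. I last saw it in full from the scene camera after the button press, standing on the tray floor.
- **Modules:** I found only the blue and black modules on the bench; no grey one showed in any view. Blue went onto nest 0 and black onto nest 1, stripe end outward. I pressed each one home at about 40 N and let go, and the table was turned 60° anticlockwise after each.
- **Table:** after the second turn the scene picture showed an empty nest at the window, black one position past it and blue two past. In the final pictures the arm hid the window nest and black. Blue and the handle were visible and had not moved.
- **Button:** I pressed the green button last. The force built up over about 6 mm to a hard stop, peaking at 31 N, and then I raised the arm clear.
- **Reel:** the red reel is at the same pixels as at the start.

Nothing failed. The two cameras disagreed by up to about 3 mm. To get round that, I compared each held module with a picture of the blank held at the same arm pose. Both modules then went onto the pegs without resistance.

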